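# Load a clicking kit turntable with splitter modules and cable glands

### The job

Turn the clicking kit tray by its post until the module bay (floor with lines) has clicked in at the index lug, and lay every splitter module flat on the floor of that bay. Then turn the tray on six clicks, half a turn counter-clockwise, so that the gland bay is clicked in at the lug, tip all the cable glands out of the picking bin into it, and stand the bin upright again on its mat. Leave the screwdriver, the reel and the tool case where they are.

Things in the scene. Friction and masses are not known exactly. Their poses are not given: they have to be found in the camera images.
- swivel_base: Fixed round grey swivel base on the bench, 370 mm across, 12 mm high; it carries the turning tray. Origin: on its axis, at bench level. Its -x points to the index lug, a dark steel block 22 x 24 mm, 32 mm high, on its rim on the robot's side.
- turntable (a joint): Tray angle (rad) on the base, growing counter-clockwise from above. A sprung plunger clicks every 30 degrees and pulls the tray into the nearest notch when let go; 3 to 5 N at the post turns it. 0: module bay at the index lug; 3.14: gland bay at the lug, six clicks counter-clockwise. Starts 1 to 3 clicks on the minus side of 0; stops at -1.95 and 3.5.
- module_bay (a point): Floor centre of the module bay (straight lines on the floor); turns with the tray. The aluminium tray has two bays with 6 mm walls, each 110 (x) by 220 mm (y) inside, walls 40 mm high, floors 22 mm above the bench. x points over the dividing wall to the gland bay, y to the end with the post, z up.
- gland_bay (a point): Floor centre of the tray's gland bay (round dark perforations in the floor); same size, height and axes as the module bay, so x here points away from it. The bay centres lie 58 mm either side of the turning axis.
- grip_post (a point): Top centre of the upright round steel post that turns the tray: 16 mm diameter, 107 mm above the bench, free over its upper 67 mm, 138 mm from the turning axis in line with the dividing wall, outside the tray's end: 22 mm from its centre to the end wall's outer face (wall top 62 mm above the bench).
- mat: Thin black rubber mat fixed to the bench, 190 x 120 x 3 mm, on which the bin stands. Origin: centre of its underside.
- bin: Grey open plastic picking bin, 200 g empty, on the mat. Origin: centre of the floor's underside. Floor 110 (x) by 84 mm (y), walls 4 mm; sides 60 mm high, back wall at x = -53 mm 76 mm high. Low open front at +x: a lip rising at 15 degrees from x = 55 to 90 mm, with side cheeks to 40 mm height. Tipped 65 to 75 degrees front down, the glands slide out.
- bin_handle (a point): Grip point, centre of the bin's handle: an upright fin over the back wall, 14 mm thick along the bin's y, 50 mm long along its x, from 73 to 128 mm above the underside. This point: x = -45 mm, 105 mm above the underside. Axes as the bin's.
- bin_lip (a point): Middle of the edge of the bin's front lip, over which the glands leave: x = 90 mm, 12 mm above the underside. Axes as the bin's.
- module0: Flat grey splitter module (two to four alike are present), 90 g, lying on the bench: box 90 (x) by 40 (y) by 16 mm, two small black ports on its +x end; an upright grip fin along the middle of its top, 60 mm long (x), 12 mm thick (y), from 16 to 49 mm height. Origin: centre of its underside, z up.
- module1: Flat grey splitter module (two to four alike are present), 90 g, lying on the bench: box 90 (x) by 40 (y) by 16 mm, two small black ports on its +x end; an upright grip fin along the middle of its top, 60 mm long (x), 12 mm thick (y), from 16 to 49 mm height. Origin: centre of its underside, z up.
- module2: Flat grey splitter module (two to four alike are present), 90 g, lying on the bench: box 90 (x) by 40 (y) by 16 mm, two small black ports on its +x end; an upright grip fin along the middle of its top, 60 mm long (x), 12 mm thick (y), from 16 to 49 mm height. Origin: centre of its underside, z up.
- module3: Flat grey splitter module (two to four alike are present), 90 g, lying on the bench: box 90 (x) by 40 (y) by 16 mm, two small black ports on its +x end; an upright grip fin along the middle of its top, 60 mm long (x), 12 mm thick (y), from 16 to 49 mm height. Origin: centre of its underside, z up.
- gland0: Cable gland (one of four alike, 30 g), at the start standing in the bin: black nut 30 mm in diameter, 12 mm high, with a brass barrel 22 mm in diameter on it, 34 mm high in all. Origin: centre of the nut's underside; z along the axis towards the barrel.
- gland1: Cable gland (one of four alike, 30 g), at the start standing in the bin: black nut 30 mm in diameter, 12 mm high, with a brass barrel 22 mm in diameter on it, 34 mm high in all. Origin: centre of the nut's underside; z along the axis towards the barrel.
- gland2: Cable gland (one of four alike, 30 g), at the start standing in the bin: black nut 30 mm in diameter, 12 mm high, with a brass barrel 22 mm in diameter on it, 34 mm high in all. Origin: centre of the nut's underside; z along the axis towards the barrel.
- gland3: Cable gland (one of four alike, 30 g), at the start standing in the bin: black nut 30 mm in diameter, 12 mm high, with a brass barrel 22 mm in diameter on it, 34 mm high in all. Origin: centre of the nut's underside; z along the axis towards the barrel.
- screwdriver: Bystander: screwdriver lying on the bench to the left of the tray; leave alone.
- reel: Bystander: white plastic reel, 80 mm in diameter, 42 mm high, standing on the bench; leave alone.
- case: Bystander: black tool case 70 x 120 x 45 mm to the right of the tray; leave alone.
There are look-alikes about, which are no part of the job. What is shaped like the module2 but purple or turquoise is not meant. Of the things that look like the bin, take the one that is farthest from the robot's base at the start.

How it is judged:
By the outcome, as a careful person would: the job done as asked, in the order asked, and still so for the second after the job is handed in, with the robot touching nothing.
Of module0, module1, module2, module3 only 2 to 4 are there at a start; the rules pass over those that are not, and their reading is None.
At some moment in a run one of module0, module1, module2, module3 may be knocked a few centimetres aside while the robot is not near it.
It also fails if it takes over 208 s, if anything falls off the work surface, if the arm or the gripper's body presses on something with over 40 N, if the wrist force passes 120 N, or if a joint passes its speed limit or range.

### The arm

A 6-joint arm with a two-finger parallel gripper is mounted at the origin on the work surface. World frame = base frame: x ahead of the robot, y to its left, z up, the work surface at z = 0. Lengths are in mm, angles in rad, forces in N, time in s.
With the tool pointing down it reaches from about 275 to 750 mm from the base axis. Payload 10.2 kg.
Tool frame: the origin (TCP) lies between the finger pads; the fingertips stand 17 mm ahead of it and the grasp point (between the pads) lies 2 mm behind it (tips_ahead is the distance from the TCP to the fingertips, in mm); z points along the fingers, y is the line along which they close (so a half turn about z gives the same grasp; the last joint's range is limited). The gripper opens to 85 mm and grips with 20 to 120 N. Pads are 22 mm wide; open, the fingers measure 114 mm over their backs; the gripper's body (76 mm by 85 mm) begins 54 mm behind the grasp point. The pads swing forward as they close: fully open they stand 13 mm farther back than shut.
Start: joints at [-1.502, 0.313, 1.498, -0, 1.331, -0.223], TCP at [151.017, -502.817, 248.294] pointing down, gripper open.
Joint ranges: [-2.94, 2.94], [-0.97, 2.17], [0.19, 2.56], [-1.23, 4.37], [0.02, 3.11], [-2.88, 2.88]. Speed limits (rad/s): [2.39, 2.39, 3.01, 3.14, 3.14, 3.14].

### API

Orientations are given as a unit quaternion [w, x, y, z].
In Python, from rig import sense, capture, finish_job, boxes_of, tips_ahead gives the robot as it stands.
- The arm moves only by the tool drive_tool, never from a script. Its argument "commands" is text: rows parted by semicolons, each of 7 numbers parted by spaces: the shift along the world's x, y, z in units of 0.1 m (1.0 is 0.1 m), then the turn, a rotation vector about the world's x, y, z in units of pi/4 rad (1.0 is pi/4 rad), then the opening in per cent of the stroke, from 0 (shut) to 100 (fully open). A call has 1 to 20 rows; each row shifts and turns the commanded pose from where the row before left it; what a row does not reach is not made up. A row lasts 1/12 s, in which the tool goes at most 41.7 mm and 7.16 degrees, less where a joint would pass 70% of its speed; a pose out of reach is approached as far as the arm can. A call with a number of a shift or a turn outside -1 to 1 is refused whole. A call with a gripper value outside its range is refused whole. The fingers move at their own pace and stop on an object; "force" is the grip in N (left out, the last holds). Time passes only in rows, so rows that do not move let the fingers close. It gives the time, the measured TCP pose, the force, the opening and the grip force at its end, in the units of the state.
- sense(): the state, without advancing time (a new reading comes with each control period).
- capture(name): name is "side" or "top" or "wrist"; returns a dict with "pixels" (384x512x3 uint8, blue, green, red), "fov_y" (degrees; the focal length in pixels is half the picture's height over the tangent of half this angle, whatever the lens; pixels are square), "cx", "cy" (the principal point, pixels), "position" and "attitude" of the camera in the world; the wrist camera has in their place "tool_from_camera" (4x4, takes a point from camera to tool coordinates, whose origin is the TCP and whose axes are the flange's). Camera axes: x right, y down, z forward; pixel columns grow to the right and rows downward; lengths in mm; the calibration is good to about 2 mm. A picture is of the moment at which its call begins: read the wrist's pose just before it. There is no depth.
- finish_job(): hands the job in; it is judged then, once.
Trained networks look in a picture, given as the dict that the camera call returned (one of the last four; its "shot" number tells which), for a name from the list of things; names that differ only in an ending like _2 or _b are one class to them, and where a whole thing is asked for, a point or a joint stands for the part that bears it (a point fixed in the world has none). Each returns a list of dicts, best first, with "confidence" (0 to 1); they miss things now and then, are a little off and sometimes report something else, mostly with a low value. They report only what shows in the picture. A call takes as long as a camera call. They do not tell look-alikes from the thing itself.
- boxes_of(picture, name): "position" ([column, row] in pixels, amid what is visible of it).
The state is a dict: "time_s": time; "joints": joint angles; "dq": joint speeds; "tau": joint torques, N m; "eef_pos": TCP position; "ee_rot": TCP orientation; "force": force on the tool from outside, world axes, zero at the start; "wrist_torque": the same for the moment, N m; "grip_width": opening from 0.0 (shut) to 1.0 (fully open); "grip_force": force on a finger pad.
Only numpy, scipy, OpenCV 4.12 (cv2) and the standard library are available. Lean on these libraries where they do the work, as an engineer would, in place of code of your own. Each camera call takes 0.05 s, during which the arm holds its last target. There are 200 camera calls.

## Working session

There is one attempt and no reset: what is moved stays moved. The work goes in short steps, Python scripts to look and compute and a tool call to move; the robot and the scene stay as the last step left them, time stands still between calls to the robot, and variables do not carry over. Pictures are saved under pics/ and viewed, at most 17 in all, crops included, and the job is handed in when it is done.

Besides the shell and the picture viewer there is one more tool, called after ">>>" by a JSON object that holds its "op" and its "data", one argument or row to a line. drive_tool: Moves the arm, as the interface text tells. Shifts and turns lie within -1 to 1; 1 stands for 0.1 m of shift or pi/4 rad of turn. Its arguments: {"type":"object","properties":{"commands":{"type":"string"},"force":{"type":"number"}},"required":["commands"]}

```bash
mkdir -p pics; ls; cat > h.py <<'E'
import numpy as np, cv2
from scipy.spatial.transform import Rotation as R
from rig import sense, capture, finish_job, boxes_of, tips_ahead
def q2R(q): return R.from_quat([q[1],q[2],q[3],q[0]]).as_matrix()
def cam(name):
    s=sense(); p=capture(name)
    f=p["pixels"].shape[0]/2/np.tan(np.radians(p["fov_y"])/2)
    if name=="wrist":
        T=np.eye(4);T[:3,:3]=q2R(s["ee_rot"]);T[:3,3]=s["eef_pos"]
        T=T@np.array(p["tool_from_camera"]); Rc,t=T[:3,:3],T[:3,3]
    else:
        a=np.array(p["attitude"]); Rc=a if a.shape==(3,3) else q2R(a); t=np.array(p["position"])
    p["f"],p["R"],p["t"]=f,Rc,t
    return p
def px2w(p,uv,z):
    d=p["R"]@np.array([(uv[0]-p["cx"])/p["f"],(uv[1]-p["cy"])/p["f"],1.])
    return p["t"]+d*(z-p["t"][2])/d[2]
def w2px(p,X):
    c=p["R"].T@(np.array(X,float)-p["t"]); return c[:2]/c[2]*p["f"]+[p["cx"],p["cy"]]
E
python3 - <<'E'
from h import *
np.set_printoptions(precision=1,suppress=True)
for n in("top","side"):
    p=cam(n); print(n,p["t"],p["f"],p["cx"],p["cy"],p.get("attitude"))
    cv2.imwrite(f"pics/{n}0.png",cv2.resize(p["pixels"],(800,600)))
    for k,z in(("module0",20),("bin",30),("bin_handle",105),("grip_post",107),("module_bay",22),("gland_bay",22),("swivel_base",12),("reel",42),("case",45),("screwdriver",10),("gland0",25),("mat",3)):
        for b in boxes_of(p,k): print(k,np.array(b["position"]),round(b["confidence"],2),px2w(p,b["position"],z)[:2])
print(sense())
E
```

```text
pics
top [ 345.9  -39.5 1382.8] 450.25834491034277 258.88515877066146 187.85494198860485 [ 0.  -0.7  0.7 -0. ]
module0 [374.1 153.3] 0.81 [ 574.9 -367. ]
module0 [379.6 195. ] 0.78 [ 447.1 -377.4]
module0 [413. 145.] 0.61 [ 597.2 -486.1]
module0 [380.7 113.5] 0.59 [ 698.  -393.2]
module0 [344.5 208. ] 0.58 [ 410.5 -270.2]
module0 [347.3 163.1] 0.58 [ 546.9 -284.4]
bin [131.4 274.1] 0.85 [228.8 372.7]
bin [142.3 196.5] 0.73 [460.1 340.3]
bin [139.7 192.1] 0.46 [473.7 348.2]
bin [346.5 162.9] 0.23 [ 546.1 -280.3]
bin_handle [144.1 190.5] 0.65 [470.9 314. ]
bin_handle [131.  278.4] 0.64 [223.4 350.9]
bin_handle [162.1 111.2] 0.29 [701.6 261.5]
grip_post [253.9 159.3] 0.92 [552.3  -2.8]
grip_post [163.6 112.3] 0.44 [697.6 256.7]
module_bay [251.5 158.8] 0.92 [567.8   7. ]
gland_bay [251.  154.5] 0.79 [581.2   8.2]
gland_bay [377.9 195.6] 0.49 [ 445.3 -371.7]
swivel_base [254.7 162.1] 0.57 [558.9  -2.3]
swivel_base [144.  192.5] 0.31 [473.8 340.1]
reel [115.8 143.1] 0.64 [624.2 418.2]
case [334.8 111.4] 0.74 [ 702.1 -249.1]
case [144.7 193.3] 0.39 [468.3 328.8]
screwdriver [162.1 111.4] 0
[... 931 characters left out ...]
se [222.  199.7] 0.38 [598.7  -4.2]
reel [ 99.7 240. ] 0.64 [599.7 425.1]
case [265.1 160.5] 0.87 [ 683.4 -250.4]
screwdriver [136.7 207.7] 0.8 [729.9 263.2]
gland0 [137.6 256.9] 0.54 [483.  351.9]
gland0 [150.5 256.2] 0.48 [464.1 319. ]
mat [150.2 254.1] 0.68 [495.8 310.7]
mat [156.9 278.3] 0.63 [392.5 332.7]
{'time_s': 1.3, 'joints': array([-1.5,  0.3,  1.5, -0. ,  1.3, -0.2]), 'dq': array([-0.,  0.,  0.,  0.,  0.,  0.]), 'tau': array([  0. , -41.2, -26. ,  -0. ,   0. ,  -0. ]), 'eef_pos': array([ 151. , -502.8,  248.3]), 'ee_rot': array([-0. ,  1. ,  0.1, -0. ]), 'force': array([-0.1, -0.5, -0. ]), 'wrist_torque': array([ 0., -0., -0.]), 'grip_force': 0.0, 'grip_width': 1.000895006820572}
```

View pics/top0.png

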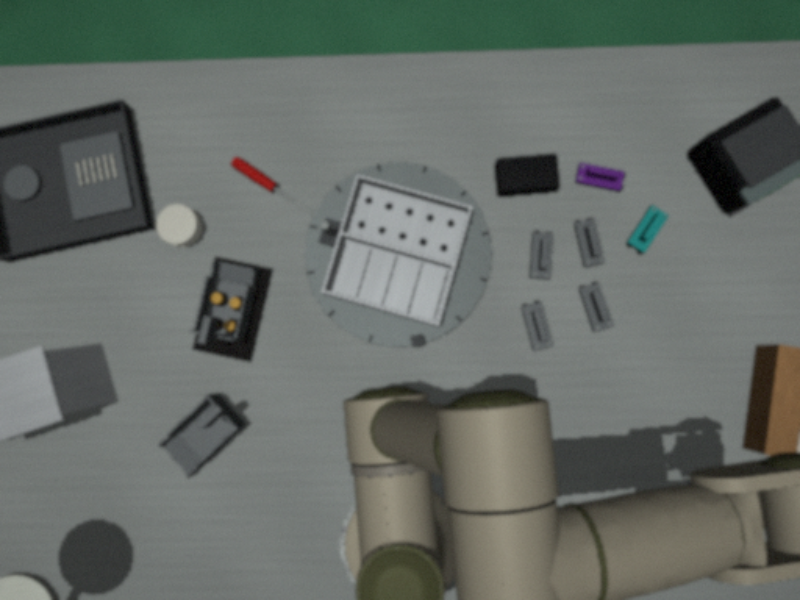

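View pics/side0.png

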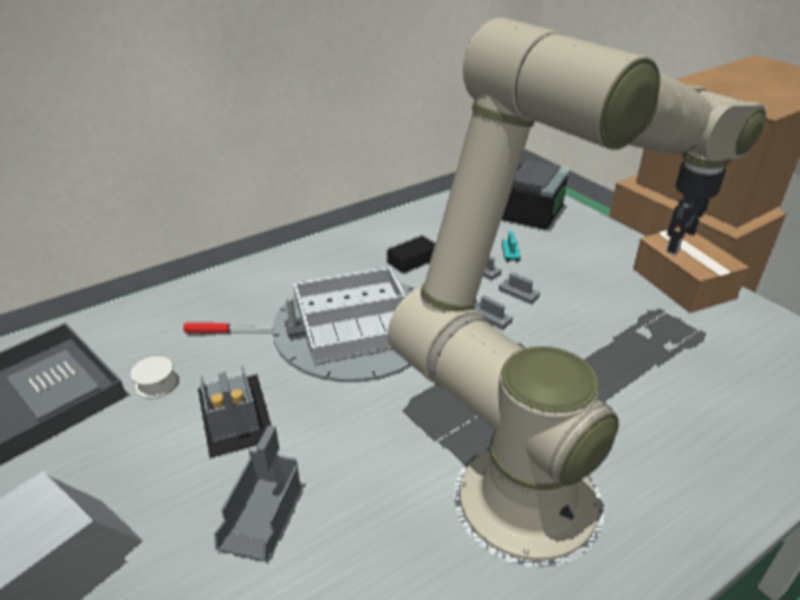

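Things that could be taken for the module: grey ones at top px (scaled) (541,254), (589,242), (537,325), (596,306); look-alikes are purple (600,177) and turquoise (648,229). The bin candidates are (232,305), on the mat with glands and the farther of the two, and the empty near one at (205,435), which is a decoy. I'm taking the four greys and the far bin. The tray stands about 30° on the minus side. Next I'll check from near with the wrist camera.

>>> {"op": "drive_tool", "data": {
  "commands": "0.28 0.17 0.07 0 0 0 100;0.28 0.17 0.07 0 0 0 100;0.28 0.17 0.07 0 0 0 100;0.28 0.17 0.07 0 0 0 100;0.28 0.17 0.07 0 0 0 100;0.28 0.17 0.07 0 0 0 100;0.28 0.17 0.07 0 0 0 100;0.28 0.17 0.07 0 0 0 100;0.28 0.17 0.07 0 0 0 100;0.28 0.17 0.07 0 0 0 100;0.28 0.17 0.07 0 0 0 100;0.28 0.17 0.07 0 0 0 100;0 0 0 0 0 0 100;0 0 0 0 0 0 100",
  "force": 40
}}

```text
time_s: 2.47
eef_pos: [487.9, -298.0, 332.2]
ee_rot: [0.0, 0.989, 0.147, -0.0]
force: [-0.6, 0.2, -0.3]
grip_width: 1.005
grip_force: 0.0
```

```bash
python3 - <<'E'
from h import *
np.set_printoptions(precision=3,suppress=True)
s=sense(); print(s["joints"],s["eef_pos"],s["ee_rot"],s["force"])
p=cam("wrist"); print(p["t"],p["f"],p["cx"],p["cy"]); print(p["tool_from_camera"]); print(p["R"])
cv2.imwrite("pics/w1.png",cv2.resize(p["pixels"],(800,600),interpolation=cv2.INTER_CUBIC))
for b in boxes_of(p,"module0"): print(np.array(b["position"]),b["confidence"],px2w(p,b["position"],25)[:2])
E
```

```text
[-0.753  0.379  1.191 -0.     1.572  0.523] [ 487.881 -298.025  332.159] [ 0.     0.989  0.147 -0.   ] [-0.585  0.245 -0.309]
[ 565.896 -274.747  457.589] 290.7989231158591 253.41336946231428 191.01724189505163
[[   0.      -0.948   -0.317   81.402]
 [   1.       0.001   -0.001    0.366]
 [   0.001   -0.317    0.948 -125.436]
 [   0.       0.       0.       1.   ]]
[[ 0.29  -0.907 -0.304]
 [-0.957 -0.276 -0.091]
 [-0.001  0.317 -0.948]]
[321.1 110.5] 0.97 [ 572.201 -373.755]
[257.5 107.4] 0.84 [ 549.787 -285.15 ]
[399.4 121. ] 0.83 [ 591.425 -487.725]
[293.  188.1] 0.8 [ 449.952 -373.984]
[375.   24.2] 0.78 [ 695.28  -402.043]
[221.6 188.8] 0.68 [ 416.39  -267.489]
```

View pics/w1.png

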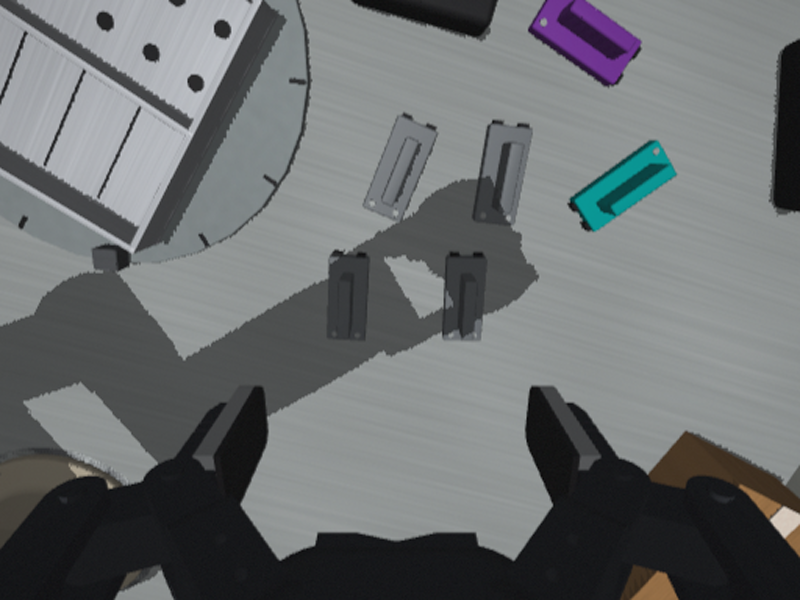

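The wrist view shows the four grey modules at scaled (403,172), (505,178), (347,305) and (465,307), all free. The lug is at (110,258). Next I go to the tray post.

>>> {"op": "drive_tool", "data": {
  "commands": "0.08 0.3 0 0 0 0 100;0.08 0.3 0 0 0 0 100;0.08 0.3 0 0 0 0 100;0.08 0.3 0 0 0 0 100;0.08 0.3 0 0 0 0 100;0.08 0.3 0 0 0 0 100;0.08 0.3 0 0 0 0 100;0.08 0.3 0 0 0 0 100;0.08 0.3 0 0 0 0 100;0.08 0.3 0 0 0 0 100;0.08 0.3 0 0 0 0 100;0.08 0.3 0 0 0 0 80;0 0 0 0 0 0 60;0 0 0 0 0 0 60"
}}

```text
time_s: 3.73
eef_pos: [582.8, 61.1, 331.9]
ee_rot: [0.0, 0.989, 0.146, -0.0]
force: [0.0, -1.3, -0.7]
grip_width: 0.611
grip_force: 0.0
```

```bash
python3 - <<'E'
from h import *
np.set_printoptions(precision=3,suppress=True)
s=sense(); print(s["joints"],s["eef_pos"],s["ee_rot"],s["force"])
p=cam("wrist"); np.savez("w2.npz",R=p["R"],t=p["t"],f=p["f"],cx=p["cx"],cy=p["cy"],im=p["pixels"])
cv2.imwrite("pics/w2.png",cv2.resize(p["pixels"],(800,600),interpolation=cv2.INTER_CUBIC))
for k,z in(("grip_post",100),("swivel_base",12),("module_bay",22),("gland_bay",22),("bin_handle",110)):
  for b in boxes_of(p,k): print(k,np.array(b["position"])*1.5625,b["confidence"],px2w(p,b["position"],z)[:2])
E
```

```text
[-0.095  0.414  1.142 -0.     1.587  1.183] [582.837  61.111 331.918] [ 0.     0.989  0.146 -0.   ] [ 0.016 -1.291 -0.708]
grip_post [448.75  261.719] 0.81 [588.495  18.44 ]
swivel_base [444.688 248.594] 0.98 [582.19   10.457]
swivel_base [ 66.875 299.062] 0.37 [418.871 367.751]
swivel_base [27.656 74.844] 0.32 [623.966 415.439]
gland_bay [444.062 266.25 ] 0.95 [566.987   7.012]
bin_handle [ 78.125 277.656] 0.97 [493.123 298.012]
bin_handle [ 50.313 455.625] 0.76 [313.348 309.585]
bin_handle [230.     37.031] 0.3 [695.491 212.379]
```

View pics/w2.png

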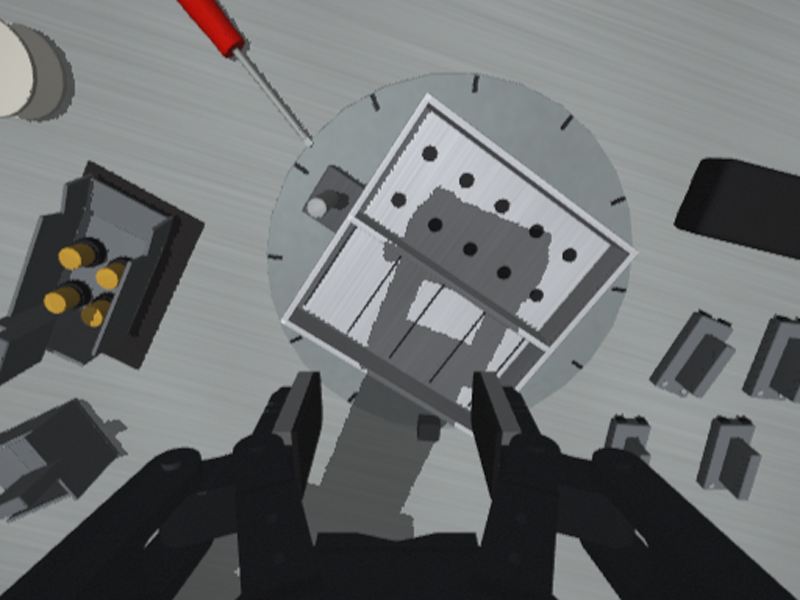

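The picture shows the post top at scaled (317,208), the lug top at (428,423), and the base rim extremes at (267,258), (633,250) and (458,73). The bin on the mat has its lip to the far side, with the handle towards the robot at about (45,340).

```bash
python3 - <<'E'
from h import *
from scipy.optimize import least_squares as ls
np.set_printoptions(precision=3,suppress=True)
d=np.load("w2.npz"); p={k:d[k] for k in d}
S=1.5625; g=lambda u,v,z:px2w(p,(u/S,v/S),z)
# rim refine: radial edge search by tangents
P=np.array([g(*a,12)[:2] for a in((267,258),(633,250),(458,73),(592,355),(299,350),(380,90))])
r=ls(lambda c:np.hypot(*(P-c[:2]).T)-185,[560,0]); print("base",r.x,r.fun)
po=g(317,208,107); print("post",po)
lug=g(428,423,32); print("lug",lug)
c=r.x; print("postang",np.degrees(np.arctan2(*(po[:2]-c)[::-1])),np.hypot(*(po[:2]-c)))
l=lug[:2]-c;print("lug dir",np.degrees(np.arctan2(l[1],l[0])),np.hypot(*l))
for n,a in(("far",(428,97)),("right",(633,253)),("left",(284,320)),):print(n,g(*a,62))
print("bin lip corners", g(75,178,12),g(172,215,12),"handle?",g(20,345,128))
E
```

```text
base [560.035  -2.588] [-0.22  -1.78  -1.754 -3.547 -4.376 -2.02 ]
post [600.715 129.496 107.   ]
lug [397.78  -30.796  32.   ]
postang 72.88183822042808 138.2063720775616
lug dir -170.1377325881922 164.68868825046133
far [703.907  71.063  62.   ]
right [ 635.516 -142.429   62.   ]
left [483.555 140.439  62.   ]
bin lip corners [545.391 368.614  12.   ] [537.003 275.47   12.   ] handle? [431.858 326.887 128.   ]
```

>>> {"op": "drive_tool", "data": {
  "commands": "0.022 0.085 -0.2 0 0 0.156 60;0.022 0.085 -0.2 0 0 0.156 60;0.022 0.085 -0.2 0 0 0.156 60;0.022 0.085 -0.2 0 0 0.156 60;0.022 0.085 -0.2 0 0 0.156 60;0.022 0.085 -0.2 0 0 0.156 60;0.022 0.085 -0.2 0 0 0.156 60;0.022 0.085 -0.2 0 0 0.156 60;0 0 -0.2 0 0 0 60;0 0 -0.2 0 0 0 60;0 0 -0.2 0 0 0 60;0 0 -0.17 0 0 0 60;0 0 0 0 0 0 60;0 0 0 0 0 0 0;0 0 0 0 0 0 0;0 0 0 0 0 0 0;0 0 0 0 0 0 0;0 0 0 0 0 0 0;0 0 0 0 0 0 0",
  "force": 40
}}

```text
time_s: 5.62
eef_pos: [602.0, 128.8, 96.9]
ee_rot: [0.002, 0.805, 0.594, 0.002]
force: [5.7, -2.2, 4.0]
grip_width: 0.169
grip_force: 39.5
```

```bash
python3 - <<'E'
from h import *
np.set_printoptions(precision=3,suppress=True)
print(tips_ahead, tips_ahead() if callable(tips_ahead) else "")
s=sense(); print(s["joints"],s["eef_pos"],s["ee_rot"],s["force"],s["grip_width"],s["grip_force"])
p=cam("top"); print("lug",px2w(p,(419/1.5625,341/1.5625),32))
im=p["pixels"][130:240,180:350]
cv2.imwrite("pics/t2.png",cv2.resize(im,None,fx=4,fy=4,interpolation=cv2.INTER_CUBIC))
E
```

```text
17.0 
[ 0.021  0.653  1.387 -0.     1.097  0.32 ] [602.046 128.779  96.943] [0.002 0.805 0.594 0.002] [ 5.678 -2.201  3.982] 0.16863728223970026 39.54872488975525
lug [384.975 -39.254  32.   ]
```

View pics/t2.png

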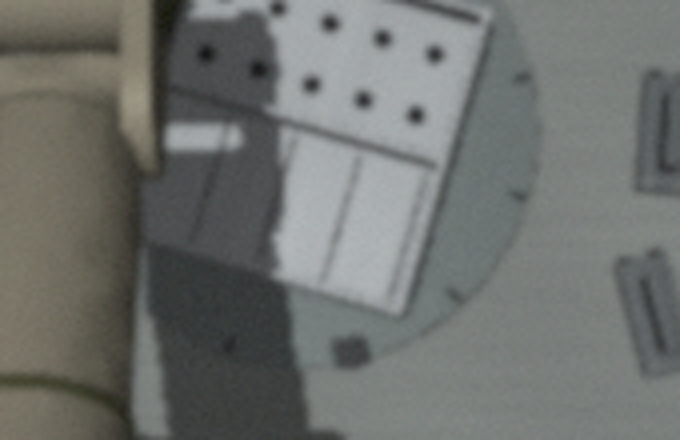

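>>> {"op": "drive_tool", "data": {
  "commands": "-0.069 0.02 0 0 0 0.067 0;-0.07 0.0165 0 0 0 0.067 0;-0.071 0.013 0 0 0 0.067 0;-0.071 0.009 0 0 0 0.067 0;-0.072 0.005 0 0 0 0.067 0;-0.072 0.0015 0 0 0 0.067 0;-0.072 -0.002 0 0 0 0.067 0;-0.072 -0.006 0 0 0 0.067 0;-0.071 -0.01 0 0 0 0.067 0;-0.07 -0.013 0 0 0 0.067 0;0 0 0 0 0 0 0;0 0 0 0 0 0 0;0 0 0 0 0 0 0",
  "force": 40
}}

```text
time_s: 6.75
eef_pos: [530.4, 132.4, 96.9]
ee_rot: [0.001, 0.622, 0.783, 0.001]
force: [-0.2, -1.9, 8.1]
grip_width: 0.174
grip_force: 40.4
```

>>> {"op": "drive_tool", "data": {
  "commands": "0 0 0 0 0 0 30;0 0 0 0 0 0 60;0 0 0 0 0 0 60;0 0 0.2 0 0 0 60;0 0 0.3 0 0 0 60;0 0 0.3 0 0 0 60;0 0 0.3 0 0 0 60;0 -0.2 0.2 0 0 -0.15 60;-0.03 -0.33 0.1 0 0 -0.15 60;-0.03 -0.33 0.1 0 0 -0.15 60;-0.03 -0.33 0.1 0 0 -0.15 60;-0.03 -0.33 0.1 0 0 -0.15 60;-0.03 -0.33 0.1 0 0 -0.15 60;-0.03 -0.33 0.1 0 0 -0.15 60;-0.03 -0.33 0.1 0 0 -0.15 60;-0.03 -0.33 0.1 0 0 -0.15 60;-0.03 -0.33 0.1 0 0 -0.15 60;-0.03 -0.33 0.1 0 0 -0.15 60;-0.03 -0.33 0.1 0 0 -0.15 60;-0.03 -0.33 0.1 0 0 -0.15 60"
}}

```text
time_s: 8.42
eef_pos: [493.1, -284.8, 345.7]
ee_rot: [-0.0, 0.992, 0.13, -0.0]
force: [0.3, 0.5, 0.3]
grip_width: 0.6
grip_force: 0.0
```

```bash
cat >> h.py <<'E'
def fitmod(p,b):
    """pose of a module near pixel b: search outline in gradient; returns x,y,yaw"""
    g=cv2.GaussianBlur(cv2.cvtColor(p["pixels"],cv2.COLOR_BGR2GRAY),(3,3),0).astype(np.float32)
    G=np.hypot(cv2.Sobel(g,cv2.CV_32F,1,0),cv2.Sobel(g,cv2.CV_32F,0,1)); G=np.minimum(cv2.GaussianBlur(G,(3,3),0),60)
    c0=px2w(p,b,22)[:2]
    def seg(a,b_,n=25): return np.linspace(a,b_,n)
    pts=[]
    for z,L,W in((16,45,20),(49,30,6)):
        C=[(-L,-W,z),(L,-W,z),(L,W,z),(-L,W,z)]
        for i in range(4): pts.append(seg(np.array(C[i],float),np.array(C[(i+1)%4],float),30 if i%2==0 else 10))
    pts=np.vstack(pts)
    def sc(v):
        c,s=np.cos(v[2]),np.sin(v[2]); X=np.c_[c*pts[:,0]-s*pts[:,1]+v[0],s*pts[:,0]+c*pts[:,1]+v[1],pts[:,2]]
        q=(X-p["t"])@p["R"]; uv=q[:,:2]/q[:,2:]*p["f"]+[p["cx"],p["cy"]]
        return -cv2.remap(G,uv[:,0].astype(np.float32)[:,None],uv[:,1].astype(np.float32)[:,None],cv2.INTER_LINEAR).mean()
    from scipy.optimize import differential_evolution as de
    r=de(sc,[(c0[0]-25,c0[0]+25),(c0[1]-25,c0[1]+25),(-1.6,1.6)],seed=1,popsize=25,tol=1e-4)
    return r.x,-r.fun
E
cat > look.py <<'E'
from h import *
import sys
np.set_printoptions(precision=2,suppress=True)
s=sense(); print(s["time_s"],s["joints"],s["eef_pos"],s["ee_rot"],s["force"])
p=cam("wrist"); im=p["pixels"].copy(); hsv=cv2.cvtColor(im,cv2.COLOR_BGR2HSV)
for b in boxes_of(p,"module0"):
    u,v=np.array(b["position"]).astype(int); sat=np.median(hsv[max(v-4,0):v+5,max(u-4,0):u+5,1])
    if b["confidence"]<.4 or sat>110: print("skip",u,v,b["confidence"],sat,px2w(p,(u,v),20)[:2]); continue
    x,f=fitmod(p,(u,v)); print((u,v),round(b["confidence"],2),sat,"pose",x,"score",round(f,1))
    c,si=np.cos(x[2]),np.sin(x[2])
    for z,L,W in((16,45,20),(49,30,6)):
        P=[w2px(p,(x[0]+c*a*L-si*e*W,x[1]+si*a*L+c*e*W,z)) for a,e in((1,1),(1,-1),(-1,-1),(-1,1))]
        cv2.polylines(im,[np.int32(np.round(P))],True,(0,0,255),1)
if len(sys.argv)>1: cv2.imwrite(sys.argv[1],cv2.resize(im,(800,600),interpolation=cv2.INTER_CUBIC))
E
python3 look.py pics/w3.png
```

```text
8.4167 [-0.73  0.37  1.17  0.    1.6   0.58] [ 493.08 -284.81  345.65] [-0.    0.99  0.13 -0.  ] [0.28 0.55 0.27]
(np.int64(304), np.int64(188)) 0.94 17.0 pose [ 442.91 -383.49    0.27] score 48.9
(np.int64(261), np.int64(112)) 0.84 16.0 pose [ 547.02 -282.21   -0.11] score 57.4
skip 398 120 0.83 219.0 [ 591.71 -484.05]
(np.int64(232), np.int64(190)) 0.8 16.0 pose [ 433.76 -263.16    0.22] score 31.3
skip 373 27 0.73 148.0 [ 698.2  -399.72]
(np.int64(324), np.int64(113)) 0.57 17.0 pose [ 569.18 -379.1     0.17] score 52.8
```

View pics/w3.png

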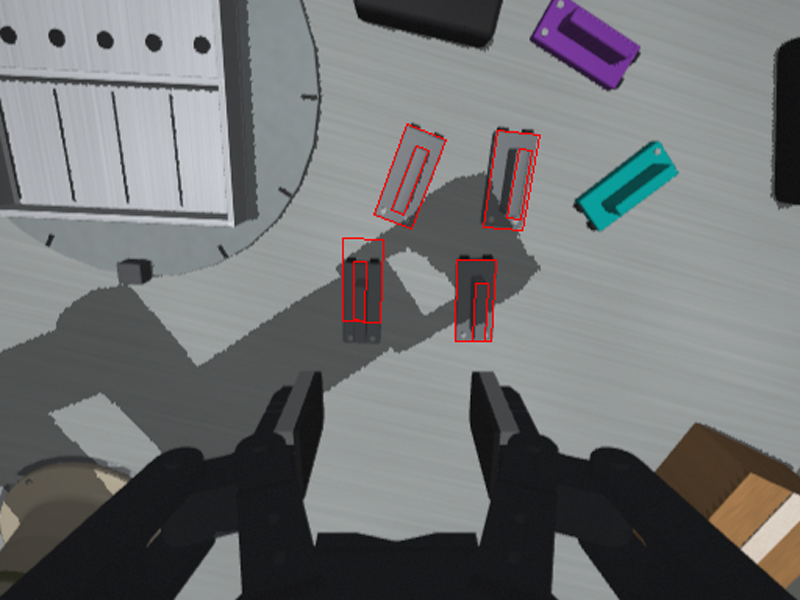

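The tray is clicked with the lined bay at the lug (134,271). The fits sit well on three modules; the one at (362,300) was pulled off by the shadow. I take the well-fitted one at (410,178) first.

>>> {"op": "drive_tool", "data": {
  "commands": "0.05 0 -0.2 0 0 -0.06 50;0.05 0 -0.2 0 0 -0.06 50;0.05 0 -0.2 0 0 -0.06 50;0.05 0 -0.2 0 0 -0.06 50;0.05 0 -0.2 0 0 -0.06 50;0.05 0 -0.2 0 0 -0.06 50;0.05 0 -0.2 0 0 -0.06 50;0.05 0 -0.2 0 0 -0.05 50;0.05 0 -0.2 0 0 0 50;0.05 0 -0.2 0 0 0 50;0.04 0.025 -0.2 0 0 0 50;0 0 -0.2 0 0 0 50;0 0 0 0 0 0 50;0 0 0 0 0 0 50"
}}

```text
time_s: 9.68
eef_pos: [547.4, -280.2, 104.9]
ee_rot: [-0.001, 0.999, -0.051, -0.001]
force: [0.2, 0.5, 0.7]
grip_width: 0.5
grip_force: 0.0
```

```bash
sed -i 's/,60)$/,20)/; s/(3,3),0)),60)/(3,3),0)),20)/' h.py; grep -n "G=" h.py | head; python3 look.py pics/w4.png
```

```text
23:    G=np.hypot(cv2.Sobel(g,cv2.CV_32F,1,0),cv2.Sobel(g,cv2.CV_32F,0,1)); G=np.minimum(cv2.GaussianBlur(G,(3,3),0),20)
9.6833 [-0.66  0.65  1.38  0.    1.12  1.01] [ 547.38 -280.21  104.85] [-0.    1.   -0.05 -0.  ] [0.21 0.5  0.7 ]
(np.int64(248), np.int64(317)) 0.85 18.0 pose [ 458.23 -259.06    0.24] score 13.1
skip 496 145 0.82 241.0 [ 575.66 -459.23]
(np.int64(259), np.int64(197)) 0.79 17.0 pose [ 547.45 -283.13   -0.1 ] score 19.4
(np.int64(30), np.int64(268)) 0.66 10.0 pose [ 499.3  -106.08    0.22] score 16.5
(np.int64(374), np.int64(156)) 0.64 17.0 pose [ 569.77 -377.17    0.18] score 19.9
(np.int64(374), np.int64(268)) 0.6 21.0 pose [ 484.73 -362.12    0.9 ] score 12.8
(np.int64(469), np.int64(0)) 0.47 29.0 pose [ 646.63 -401.43   -1.55] score 9.1
```

>>> {"op": "drive_tool", "data": {
  "commands": "0 -0.03 -0.15 0 0 0 50;0 0 -0.15 0 0 0 50;0 0 -0.15 0 0 0 50;0 0 -0.14 0 0 0 50;0 0 -0.1 0 0 0 50;0 0 0 0 0 0 50;0 0 0 0 0 0 0;0 0 0 0 0 0 0;0 0 0 0 0 0 0;0 0 0 0 0 0 0;0 0 0 0 0 0 0;0 0 0.1 0 0 0 0;0 0 0.25 0 0 0 0;0 0 0.3 0 0 0 0;0 0 0.3 0 0 0 0;0 0 0.3 0 0 0 0;0 0 0.2 0 0 0 0;0 0 0 0 0 0 0",
  "force": 40
}}

```text
time_s: 11.28
eef_pos: [548.8, -284.8, 186.9]
ee_rot: [0.002, 0.999, -0.051, 0.003]
force: [-0.1, -1.1, -0.4]
grip_width: 0.135
grip_force: 39.2
```

>>> {"op": "drive_tool", "data": {
  "commands": "-0.05 0.28 0 0 0 0.034 0;-0.05 0.29 0 0 0 0.034 0;-0.05 0.29 0 0 0 0.034 0;-0.05 0.29 0 0 0 0.034 0;-0.05 0.29 0 0 0 0.034 0;-0.05 0.29 0 0 0 0.034 0;-0.05 0.29 0 0 0 0.034 0;-0.05 0.29 0 0 0 0.034 0;-0.05 0.29 0 0 0 0.034 0;-0.05 0.29 0 0 0 0.034 0;-0.05 0.29 0 0 0 0.034 0;-0.06 0.26 0 0 0 0.034 0;0 0 -0.2 0 0 0 0;0 0 -0.2 0 0 0 0;0 0 -0.2 0 0 0 0;0 0 -0.17 0 0 0 0;0 0 0 0 0 0 0;0 0 0 0 0 0 0"
}}

```text
time_s: 12.78
eef_pos: [486.2, 60.1, 104.0]
ee_rot: [-0.0, 0.994, 0.109, -0.001]
force: [0.7, 0.1, -0.1]
grip_width: 0.134
grip_force: 39.3
```

```bash
python3 - <<'E'
from h import *
np.set_printoptions(precision=2,suppress=True)
s=sense(); print(s["joints"],s["eef_pos"],s["ee_rot"])
p=cam("wrist"); np.savez("w5.npz",R=p["R"],t=p["t"],f=p["f"],cx=p["cx"],cy=p["cy"],im=p["pixels"])
im=cv2.resize(p["pixels"],(800,600),interpolation=cv2.INTER_CUBIC)
c,si=np.cos(.218),np.sin(.218)
T=lambda x,y,z:w2px(p,(560+c*x-si*y,-1.7+si*x+c*y,z))*1.5625
for z,col in((62,(0,0,255)),(22,(0,255,0))):
    cv2.polylines(im,[np.int32([T(a,b,z) for a,b in((-3,-110),(-3,110),(-113,110),(-113,-110))])],True,col,1)
cv2.imwrite("pics/w5.png",im)
E
```

```text
[-0.12  0.41  1.78  0.    0.96  1.24] [486.16  60.12 104.03] [-0.    0.99  0.11 -0.  ]
```

View pics/w5.png

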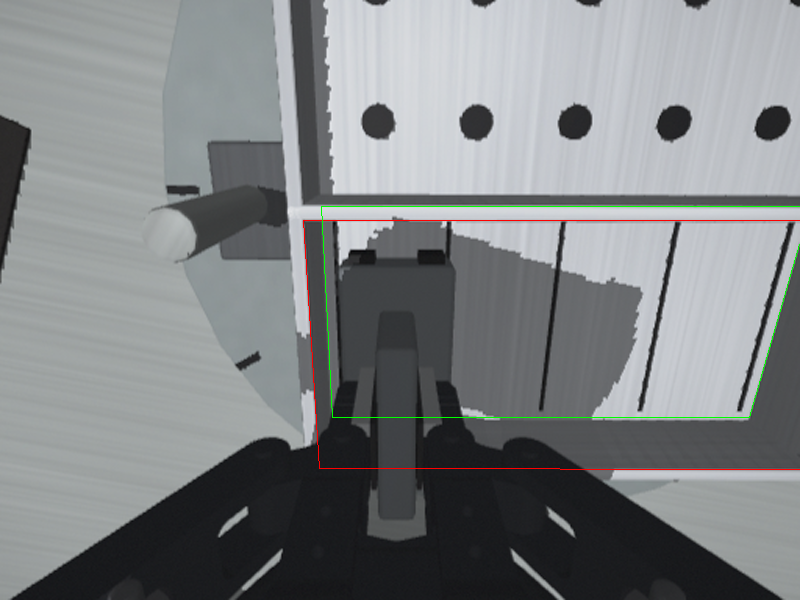

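The overlay of the model bay matches the walls, and the held module hangs inside the outer slot. I lower and release it, then go to the next module.

>>> {"op": "drive_tool", "data": {
  "commands": "0.01 -0.01 -0.1 0 0 0 0;0 0 -0.1 0 0 0 0;0 0 -0.1 0 0 0 0;0 0 -0.1 0 0 0 0;0 0 -0.05 0 0 0 0;0 0 0 0 0 0 0;0 0 0 0 0 0 12;0 0 0 0 0 0 20;0 0 0 0 0 0 25;0 0 0 0 0 0 25;0 0 0.1 0 0 0 25;0 0 0.2 0 0 0 25;0 0 0.3 0 0 0 25;0 -0.2 0.3 0 0 0 30;0.05 -0.35 0.1 0 0 0 40;0.06 -0.35 0 0 0 0 50;0.07 -0.35 0 0 0 0 50;0.07 -0.35 0 0 0 0 50;0.07 -0.35 0 0 0 0 50;0.07 -0.35 0 0 0 0 50"
}}

```text
time_s: 14.5
eef_pos: [526.6, -172.8, 160.1]
ee_rot: [0.0, 0.994, 0.109, 0.0]
force: [-0.8, 0.6, 0.4]
grip_width: 0.499
grip_force: 0.0
```

>>> {"op": "drive_tool", "data": {
  "commands": "0.07 -0.35 0 0 0 0 50;0.07 -0.35 0 0 0 0 50;0.07 -0.35 0 0 0 0 50;0.07 -0.35 0 0 0 0 50;0.07 -0.35 0 0 0 0 50;0.07 -0.25 0 0 0 -0.05 50;0 0 0 0 0 0 50;0 0 0 0 0 0 50"
}}

```text
time_s: 15.17
eef_pos: [568.3, -371.9, 159.1]
ee_rot: [-0.0, 0.996, 0.089, -0.0]
force: [0.5, 1.0, 0.6]
grip_width: 0.501
grip_force: 0.0
```

```bash
python3 look.py
```

```text
15.1667 [-0.75  0.73  1.08  0.    1.33  0.64] [ 568.26 -371.88  159.12] [-0.    1.    0.09 -0.  ] [0.53 0.98 0.56]
skip 382 179 0.86 221.0 [ 594.66 -490.6 ]
(np.int64(139), np.int64(269)) 0.85 19.0 pose [ 467.07 -290.95   -0.78] score 13.6
(np.int64(259), np.int64(176)) 0.79 18.0 pose [ 570.42 -376.63    0.18] score 18.6
skip 318 40 0.61 147.0 [ 698.72 -402.03]
```

>>> {"op": "drive_tool", "data": {
  "commands": "0.02 -0.05 -0.2 0 0 0 50;0 0 -0.2 0 0 0 50;0 0 -0.2 0 0 0 50;0 0 -0.2 0 0 0 50;0 0 -0.2 0 0 0 50;0 0 -0.15 0 0 0 50;0 0 -0.08 0 0 0 50;0 0 0 0 0 0 50;0 0 0 0 0 0 0;0 0 0 0 0 0 0;0 0 0 0 0 0 0;0 0 0 0 0 0 0;0 0 0 0 0 0 0;0 0 0.1 0 0 0 0;0 0 0.25 0 0 0 0;0 0 0.3 0 0 0 0;0 0 0.3 0 0 0 0;0 0 0.2 0 0 0 0;0 0 0 0 0 0 0;0 0 0 0 0 0 0"
}}

```text
time_s: 16.93
eef_pos: [570.8, -376.1, 152.6]
ee_rot: [0.001, 0.996, 0.089, 0.001]
force: [-0.9, 0.1, -2.0]
grip_width: 0.133
grip_force: 40.4
```

>>> {"op": "drive_tool", "data": {
  "commands": "-0.06 0.32 0 0 0 0.01 0;-0.06 0.32 0 0 0 0.01 0;-0.06 0.32 0 0 0 0.01 0;-0.06 0.32 0 0 0 0.01 0;-0.06 0.32 0 0 0 0.01 0;-0.06 0.32 0 0 0 0 0;-0.06 0.32 0 0 0 0 0;-0.06 0.32 0 0 0 0 0;-0.06 0.32 0 0 0 0 0;-0.06 0.32 0 0 0 0 0;-0.06 0.32 0 0 0 0 0;-0.07 0.34 0 0 0 0 0;0 0 0 0 0 0 0;0 0 -0.15 0 0 0 0;0 0 -0.15 0 0 0 0;0 0 -0.15 0 0 0 0;0 0 0 0 0 0 0;0 0 0 0 0 0 0"
}}

```text
time_s: 18.43
eef_pos: [496.9, 10.1, 105.4]
ee_rot: [-0.0, 0.994, 0.109, -0.001]
force: [-0.1, 0.1, -0.2]
grip_width: 0.134
grip_force: 40.3
```

>>> {"op": "drive_tool", "data": {
  "commands": "0.01 0 -0.1 0 0 0 0;0 0 -0.1 0 0 0 0;0 0 -0.1 0 0 0 0;0 0 -0.1 0 0 0 0;0 0 -0.06 0 0 0 0;0 0 0 0 0 0 0;0 0 0 0 0 0 12;0 0 0 0 0 0 20;0 0 0 0 0 0 25;0 0 0 0 0 0 25;0 0 0.1 0 0 0 25;0 0 0.2 0 0 0 25;0 0 0.3 0 0 0 25;0 -0.2 0.3 0 0 0 30;-0.05 -0.35 0.2 0 0 0 40;-0.06 -0.35 0 0 0 0 50;-0.06 -0.35 0 0 0 0 50;-0.06 -0.35 0 0 0 0 50;-0.06 -0.35 0 0 0 0 50;-0.06 -0.35 0 0 0 0 50"
}}

```text
time_s: 20.1
eef_pos: [463.0, -221.6, 171.3]
ee_rot: [0.0, 0.994, 0.109, 0.0]
force: [0.7, -0.0, 0.2]
grip_width: 0.5
grip_force: 0.0
```

>>> {"op": "drive_tool", "data": {
  "commands": "-0.06 -0.35 0 0 0 0 50;-0.06 -0.35 0 0 0 0 50;-0.06 -0.35 0 0 0 0 50;-0.06 -0.35 0 0 0 0.03 50;-0.03 -0.25 0 0 0 0.04 50;0 0 0 0 0 0 50;0 0 0 0 0 0 50"
}}

```text
time_s: 20.68
eef_pos: [436.1, -385.8, 170.6]
ee_rot: [-0.0, 0.991, 0.135, 0.0]
force: [0.4, 0.1, 0.8]
grip_width: 0.502
grip_force: 0.0
```

```bash
python3 look.py pics/w6.png
```

```text
20.6833 [-0.93  0.5   1.43  0.    1.21  0.37] [ 436.13 -385.76  170.6 ] [-0.    0.99  0.14  0.  ] [0.39 0.14 0.76]
(np.int64(253), np.int64(165)) 0.88 18.0 pose [ 442.93 -385.58    0.28] score 18.3
(np.int64(133), np.int64(168)) 0.82 17.0 pose [ 409.   -268.57    0.22] score 20.0
skip 418 45 0.71 221.0 [ 590.56 -489.1 ]
```

>>> {"op": "drive_tool", "data": {
  "commands": "0.07 0 -0.2 0 0 0.01 50;0 0 -0.2 0 0 0 50;0 0 -0.2 0 0 0 50;0 0 -0.2 0 0 0 50;0 0 -0.2 0 0 0 50;0 0 -0.2 0 0 0 50;0 0 -0.1 0 0 0 50;0 0 -0.05 0 0 0 50;0 0 0 0 0 0 0;0 0 0 0 0 0 0;0 0 0 0 0 0 0;0 0 0 0 0 0 0;0 0 0 0 0 0 0;0 0 0.1 0 0 0 0;0 0 0.25 0 0 0 0;0 0 0.3 0 0 0 0;0 0 0.3 0 0 0 0;0 0 0.2 0 0 0 0;0 0 0 0 0 0 0;0 0 0 0 0 0 0"
}}

```text
time_s: 22.45
eef_pos: [443.7, -385.1, 151.4]
ee_rot: [0.001, 0.99, 0.14, 0.0]
force: [0.5, -0.1, -0.9]
grip_width: 0.13
grip_force: 39.1
```

>>> {"op": "drive_tool", "data": {
  "commands": "0.06 0.32 0 0 0 -0.01 0;0.06 0.32 0 0 0 -0.01 0;0.06 0.32 0 0 0 -0.01 0;0.06 0.32 0 0 0 -0.01 0;0.06 0.32 0 0 0 -0.01 0;0.06 0.32 0 0 0 -0.01 0;0.06 0.32 0 0 0 -0.01 0;0.06 0.32 0 0 0 -0.01 0;0.06 0.32 0 0 0 0 0;0.06 0.32 0 0 0 0 0;0.06 0.26 0 0 0 0 0;0 0 0 0 0 0 0;0 0 -0.15 0 0 0 0;0 0 -0.15 0 0 0 0;0 0 -0.15 0 0 0 0;0 0 0 0 0 0 0;0 0 0 0 0 0 0"
}}

```text
time_s: 23.87
eef_pos: [508.9, -39.0, 104.4]
ee_rot: [-0.001, 0.994, 0.109, -0.001]
force: [0.4, 0.3, -0.1]
grip_width: 0.129
grip_force: 39.3
```

>>> {"op": "drive_tool", "data": {
  "commands": "0 0 -0.1 0 0 0 0;0 0 -0.1 0 0 0 0;0 0 -0.1 0 0 0 0;0 0 -0.1 0 0 0 0;0 0 -0.05 0 0 0 0;0 0 0 0 0 0 0;0 0 0 0 0 0 12;0 0 0 0 0 0 20;0 0 0 0 0 0 25;0 0 0 0 0 0 25;0 0 0.1 0 0 0 25;0 0 0.2 0 0 0 25;0 0 0.3 0 0 0 25;-0.1 -0.2 0.3 0 0 0 30;-0.12 -0.3 0.2 0 0 0 40;-0.13 -0.3 0 0 0 0 50;-0.13 -0.3 0 0 0 0 50;-0.13 -0.3 0 0 0 0 50;-0.13 -0.3 0 0 0 0 50;-0.13 -0.3 0 0 0 0 50"
}}

```text
time_s: 25.53
eef_pos: [421.8, -240.3, 171.3]
ee_rot: [0.0, 0.994, 0.109, 0.0]
force: [0.8, -0.1, 0.1]
grip_width: 0.502
grip_force: 0.0
```

>>> {"op": "drive_tool", "data": {
  "commands": "-0.13 -0.3 0 0 0 0 50;0 0 0 0 0 0 50;0 0 0 0 0 0 50"
}}

```text
time_s: 25.78
eef_pos: [409.1, -270.0, 170.9]
ee_rot: [0.0, 0.994, 0.107, 0.0]
force: [-0.1, -0.7, 1.0]
grip_width: 0.501
grip_force: 0.0
```

```bash
python3 look.py
```

```text
25.7833 [-0.82  0.31  1.71  0.    1.12  0.53] [ 409.09 -269.96  170.95] [0.   0.99 0.11 0.  ] [-0.13 -0.71  1.04]
(np.int64(17), np.int64(37)) 0.71 18.0 pose [481.03 -68.11   0.2 ] score 14.6
(np.int64(253), np.int64(171)) 0.64 16.0 pose [ 409.59 -269.66    0.24] score 18.2
skip 501 62 0.55 235.0 [ 560.59 -457.92]
```

>>> {"op": "drive_tool", "data": {
  "commands": "0 0.005 -0.2 0 0 0.01 50;0 0 -0.2 0 0 0 50;0 0 -0.2 0 0 0 50;0 0 -0.2 0 0 0 50;0 0 -0.2 0 0 0 50;0 0 -0.2 0 0 0 50;0 0 -0.1 0 0 0 50;0 0 -0.05 0 0 0 50;0 0 0 0 0 0 0;0 0 0 0 0 0 0;0 0 0 0 0 0 0;0 0 0 0 0 0 0;0 0 0 0 0 0 0;0 0 0.1 0 0 0 0;0 0 0.25 0 0 0 0;0 0 0.3 0 0 0 0;0 0 0.3 0 0 0 0;0 0 0.2 0 0 0 0;0 0 0 0 0 0 0;0 0 0 0 0 0 0"
}}

```text
time_s: 27.55
eef_pos: [409.7, -268.5, 151.2]
ee_rot: [0.001, 0.994, 0.113, 0.001]
force: [0.4, -0.1, -1.6]
grip_width: 0.133
grip_force: 39.2
```

>>> {"op": "drive_tool", "data": {
  "commands": "0.16 0.26 0 0 0 -0.01 0;0.16 0.26 0 0 0 0 0;0.16 0.26 0 0 0 0 0;0.16 0.26 0 0 0 0 0;0.16 0.26 0 0 0 0 0;0.15 0.26 0 0 0 0 0;0.15 0.25 0 0 0 0 0;0 0 0 0 0 0 0;0 0 -0.15 0 0 0 0;0 0 -0.15 0 0 0 0;0 0 -0.15 0 0 0 0;0 0 0 0 0 0 0;0 0 0 0 0 0 0"
}}

```text
time_s: 28.63
eef_pos: [518.8, -87.4, 104.2]
ee_rot: [-0.001, 0.994, 0.109, -0.001]
force: [0.8, -0.1, -1.0]
grip_width: 0.131
grip_force: 39.2
```

>>> {"op": "drive_tool", "data": {
  "commands": "0.01 0 -0.1 0 0 0 0;0 0 -0.1 0 0 0 0;0 0 -0.1 0 0 0 0;0 0 -0.1 0 0 0 0;0 0 -0.05 0 0 0 0;0 0 0 0 0 0 0;0 0 0 0 0 0 12;0 0 0 0 0 0 20;0 0 0 0 0 0 25;0 0 0 0 0 0 25;0 0 0.1 0 0 0 25;0 0 0.2 0 0 0 25;0 0 0.3 0 0 0 25;0 0.15 0.3 0 0 0 30;0.02 0.2 0.3 0 0 0 40;0.02 0.2 0.3 0 0 0 50;0.02 0.2 0.3 0 0 0 60;0.02 0.2 0.3 0 0 0 60;0 0 0 0 0 0 60;0 0 0 0 0 0 60"
}}

```text
time_s: 30.3
eef_pos: [528.9, 8.3, 272.3]
ee_rot: [0.001, 0.994, 0.11, 0.002]
force: [0.1, 0.7, -0.2]
grip_width: 0.598
grip_force: 0.0
```

```bash
python3 look.py pics/w7.png
```

```text
30.3 [-0.21  0.3   1.45 -0.    1.39  1.15] [528.9    8.31 272.32] [0.   0.99 0.11 0.  ] [ 0.13  0.69 -0.2 ]
(np.int64(246), np.int64(184)) 0.81 19.0 pose [501.34  35.56  -0.09] score 19.2
(np.int64(324), np.int64(179)) 0.78 17.0 pose [ 535.4  -115.17    0.2 ] score 18.8
(np.int64(286), np.int64(180)) 0.77 17.0 pose [503.49 -41.75   0.24] score 18.8
(np.int64(209), np.int64(182)) 0.61 17.0 pose [478.74  62.27   0.21] score 19.9
```

View pics/w7.png

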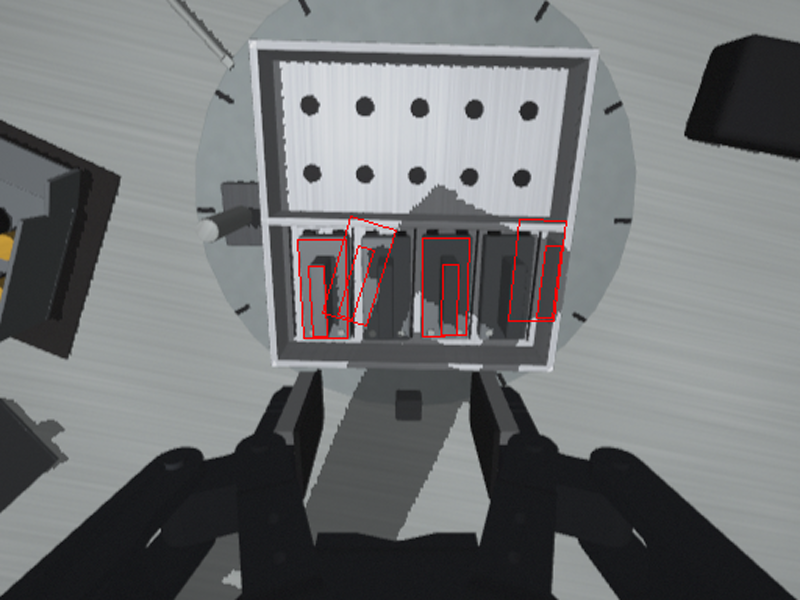

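All four modules lie flat side by side in the lined bay. The post top is at (210,230). I grip it again for the half turn.

>>> {"op": "drive_tool", "data": {
  "commands": "0 0.104 -0.08 0 0 -0.153 60;0 0.104 -0.08 0 0 -0.153 60;0 0.104 -0.08 0 0 -0.153 60;0 0.104 -0.08 0 0 -0.153 60;0 0.104 -0.08 0 0 -0.153 60;0 0.104 -0.08 0 0 -0.153 60;0 0.104 -0.08 0 0 -0.153 60;0 0.104 -0.08 0 0 -0.153 60;0 0.104 -0.08 0 0 -0.153 60;0 0.104 -0.08 0 0 -0.153 60;0 0.104 -0.08 0 0 -0.153 60;0.01 0.104 -0.08 0 0 0 60;0 0 -0.2 0 0 0 60;0 0 -0.2 0 0 0 60;0 0 -0.2 0 0 0 60;0 0 -0.19 0 0 0 60;0 0 0 0 0 0 60;0 0 0 0 0 0 60"
}}

```text
time_s: 31.9
eef_pos: [529.2, 132.1, 94.5]
ee_rot: [0.001, 0.852, -0.524, -0.001]
force: [-0.2, 0.3, 1.3]
grip_width: 0.601
grip_force: 0.0
```

>>> {"op": "drive_tool", "data": {
  "commands": "0 0 0 0 0 0 0;0 0 0 0 0 0 0;0 0 0 0 0 0 0;0 0 0 0 0 0 0;0 0 0 0 0 0 0",
  "force": 40
}}

```text
time_s: 32.32
eef_pos: [530.9, 133.1, 96.7]
ee_rot: [-0.002, 0.852, -0.524, 0.001]
force: [4.3, 5.2, 0.9]
grip_width: 0.173
grip_force: 38.9
```

```bash
python3 - <<'E'
from h import *
s=sense(); print(s["joints"],s["eef_pos"])
C=np.array([560.,-1.7]); v=s["eef_pos"][:2]-C; r=np.hypot(*v); a=np.degrees(np.arctan2(v[1],v[0])); print(r,a)
n=40; st=(282.5-a)/n; print(st,st/45)
x=np.zeros(2);out=[]
for k in range(n):
    t=np.radians(a+st*(k+1)); tgt=r*np.array([np.cos(t),np.sin(t)])-v
    d=np.round((tgt-x)/100,3); x=x+d*100; out.append(f"{d[0]:g} {d[1]:g}")
print("\n".join(out))
E
```

```text
[3.09497021e-02 5.23324902e-01 1.61456847e+00 1.52942376e-03
 9.99278977e-01 2.70424534e+00] [530.86160409 133.09766836  96.73472053]
137.91104927249484 102.1976075892128
4.50755981026968 0.10016799578377067
-0.105 -0.027
-0.103 -0.035
-0.099 -0.044
-0.096 -0.05
-0.091 -0.059
-0.087 -0.065
-0.081 -0.072
-0.076 -0.078
-0.069 -0.084
-0.062 -0.088
-0.055 -0.094
-0.047 -0.097
-0.04 -0.101
-0.032 -0.104
-0.023 -0.106
-0.015 -0.107
-0.006 -0.109
0.002 -0.108
0.01 -0.108
0.019 -0.107
0.028 -0.105
0.035 -0.102
0.043 -0.1
0.052 -0.095
0.058 -0.092
0.066 -0.086
0.072 -0.081
0.078 -0.075
0.084 -0.069
0.089 -0.062
0.093 -0.055
0.098 -0.047
0.101 -0.04
0.104 -0.031
0.106 -0.023
0.107 -0.015
0.109 -0.006
0.108 0.002
0.108 0.011
0.107 0.02
```

>>> {"op": "drive_tool", "data": {
  "commands": "-0.105 -0.027 0 0 0 0.1 0;-0.103 -0.035 0 0 0 0.1 0;-0.099 -0.044 0 0 0 0.1 0;-0.096 -0.05 0 0 0 0.1 0;-0.091 -0.059 0 0 0 0.1 0;-0.087 -0.065 0 0 0 0.1 0;-0.081 -0.072 0 0 0 0.1 0;-0.076 -0.078 0 0 0 0.1 0;-0.069 -0.084 0 0 0 0.1 0;-0.062 -0.088 0 0 0 0.1 0;-0.055 -0.094 0 0 0 0.1 0;-0.047 -0.097 0 0 0 0.1 0;-0.04 -0.101 0 0 0 0.1 0;-0.032 -0.104 0 0 0 0.1 0;-0.023 -0.106 0 0 0 0.1 0;-0.015 -0.107 0 0 0 0.1 0;-0.006 -0.109 0 0 0 0.1 0;0.002 -0.108 0 0 0 0.1 0;0.01 -0.108 0 0 0 0.1 0"
}}

```text
time_s: 33.9
eef_pos: [423.6, -21.6, 96.7]
ee_rot: [0.001, 0.981, 0.195, 0.002]
force: [7.1, 3.9, -0.2]
grip_width: 0.174
grip_force: 40.5
```

>>> {"op": "drive_tool", "data": {
  "commands": "0.019 -0.107 0 0 0 0.1 0;0.028 -0.105 0 0 0 0.1 0;0.035 -0.102 0 0 0 0.1 0;0.043 -0.1 0 0 0 0.1 0;0.052 -0.095 0 0 0 0.1 0;0.058 -0.092 0 0 0 0.1 0;0.066 -0.086 0 0 0 0.1 0;0.072 -0.081 0 0 0 0.1 0;0.078 -0.075 0 0 0 0.1 0;0.084 -0.069 0 0 0 0.1 0;0.089 -0.062 0 0 0 0.1 0;0.093 -0.055 0 0 0 0.1 0;0.098 -0.047 0 0 0 0.1 0;0.101 -0.04 0 0 0 0.1 0;0.104 -0.031 0 0 0 0.1 0;0.106 -0.023 0 0 0 0.1 0;0.107 -0.015 0 0 0 0.1 0;0.109 -0.006 0 0 0 0.1 0;0.108 0.002 0 0 0 0.1 0"
}}

```text
time_s: 35.48
eef_pos: [567.4, -138.6, 96.7]
ee_rot: [-0.001, 0.588, 0.809, 0.001]
force: [-4.2, 10.6, 9.3]
grip_width: 0.172
grip_force: 41.4
```

>>> {"op": "drive_tool", "data": {
  "commands": "0.108 0.011 0 0 0 0.1 0;0.107 0.02 0 0 0 0.1 0;0 0 0 0 0 0 0;0 0 0 0 0 0 0;0 0 0 0 0 0 0"
}}

```text
time_s: 35.9
eef_pos: [588.9, -135.7, 96.7]
ee_rot: [-0.0, 0.524, 0.852, 0.001]
force: [-2.0, 8.2, 6.7]
grip_width: 0.172
grip_force: 41.3
```

>>> {"op": "drive_tool", "data": {
  "commands": "0 0 0 0 0 0 20;0 0 0 0 0 0 40;0 0 0 0 0 0 60;0 0 0.2 0 0 0 60;0 0 0.3 0 0 0 60;0 0 0.3 0 0 0 60;0 0 0.3 0 0 0 60;-0.08 0.28 0.1 0 0 -0.147 60;-0.08 0.28 0.1 0 0 -0.147 60;-0.08 0.28 0.1 0 0 -0.147 60;-0.08 0.28 0.1 0 0 -0.147 60;-0.08 0.28 0.1 0 0 -0.147 60;-0.08 0.28 0.1 0 0 -0.147 60;-0.08 0.28 0.1 0 0 -0.147 60;-0.08 0.28 0.1 0 0 -0.147 60;-0.08 0.28 0.1 0 0 -0.147 60;-0.08 0.28 0.1 0 0 -0.147 60;-0.08 0.28 0.1 0 0 -0.147 60;-0.08 0.28 0 0 0 -0.147 60;-0.08 0.28 0 0 0 -0.147 60"
}}

```text
time_s: 37.57
eef_pos: [484.3, 228.1, 316.2]
ee_rot: [0.0, 0.965, 0.262, 0.001]
force: [-0.0, 0.1, -0.3]
grip_width: 0.601
grip_force: 0.0
```

>>> {"op": "drive_tool", "data": {
  "commands": "-0.05 0.28 0 0 0 -0.147 60;-0.05 0.28 0 0 0 -0.147 60;0 0 0 0 0 -0.14 60;0 0 0 0 0 0 60;0 0 0 0 0 0 60"
}}

```text
time_s: 37.98
eef_pos: [474.7, 282.7, 315.3]
ee_rot: [0.0, 0.995, 0.099, 0.0]
force: [0.1, -0.6, 0.7]
grip_width: 0.6
grip_force: 0.0
```

```bash
python3 - <<'E'
from h import *
np.set_printoptions(precision=3,suppress=True)
s=sense(); print(s["joints"],s["eef_pos"],s["ee_rot"])
p=cam("wrist"); np.savez("w8.npz",R=p["R"],t=p["t"],f=p["f"],cx=p["cx"],cy=p["cy"],im=p["pixels"])
cv2.imwrite("pics/w8.png",cv2.resize(p["pixels"],(800,600),interpolation=cv2.INTER_CUBIC))
for k in("bin_handle","bin_lip","bin","mat"):
  for b in boxes_of(p,k): print(k,np.array(b["position"])*1.5625,b["confidence"])
E
```

```text
[ 0.325  0.338  1.29  -0.     1.513  1.697] [474.702 282.724 315.322] [0.    0.995 0.099 0.   ]
bin_handle [334.375 240.156] 0.93
bin_handle [242.031 436.562] 0.7
bin_lip [334.688 231.25 ] 0.93
bin_lip [242.812 436.719] 0.81
bin [247.969 437.5  ] 0.97
bin [339.688 237.5  ] 0.73
mat [402.812 219.844] 0.6
```

View pics/w8.png

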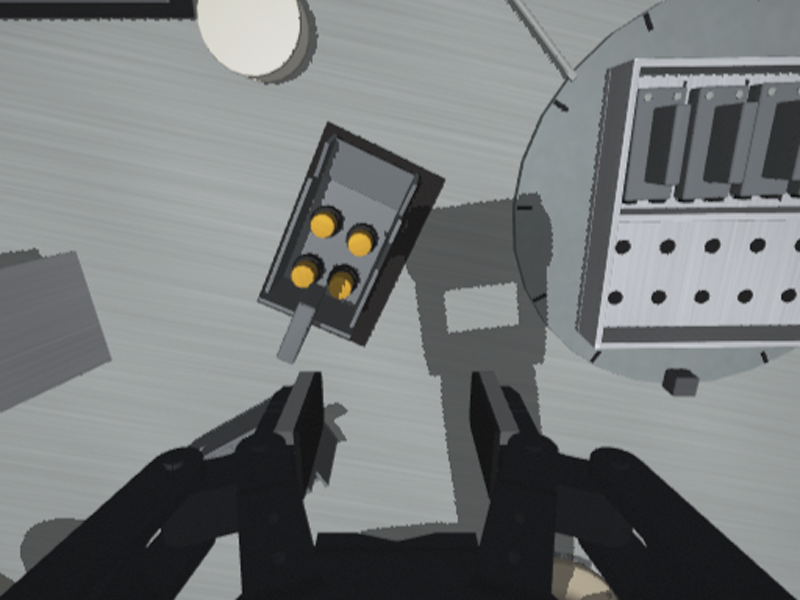

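```bash
python3 - <<'E'
from h import *
np.set_printoptions(precision=2,suppress=True)
d=np.load("w8.npz"); p={k:d[k] for k in d}
g=lambda u,v,z:px2w(p,(u/1.5625,v/1.5625),z)[:2]
for n,a in dict(mTL=(328,122,3),mTR=(443,180,3),mBR=(365,346,3),hb=(287,361,131),hbL=(277,357,131),hbR=(296,363,131),ht=(311,304,131),lipR=(416,178,43),lipL=(335,138,43),lL=(340,140,15),lR=(413,172,15)).items(): print(n,g(*a))
# bin fit by gradients on handle top + wall tops
g0=cv2.GaussianBlur(cv2.cvtColor(p["im"],cv2.COLOR_BGR2GRAY),(3,3),0).astype(np.float32)
G=np.minimum(np.hypot(cv2.Sobel(g0,cv2.CV_32F,1,0),cv2.Sobel(g0,cv2.CV_32F,0,1)),40)
L=[]
seg=lambda a,b,n:L.append(np.linspace(a,b,n))
seg((-70,-7,131),(-70,7,131),20);seg((-70,-7,131),(-20,-7,131),40);seg((-70,7,131),(-20,7,131),40)
for y in(-42,42): seg((-50,y,63),(55,y,63),60)
seg((90,-40,15),(90,40,15),50)
P=np.vstack(L)
def W(v):
    c,s=np.cos(v[2]),np.sin(v[2]); return np.c_[c*P[:,0]-s*P[:,1]+v[0],s*P[:,0]+c*P[:,1]+v[1],P[:,2]]
def uv(v):
    q=(W(v)-p["t"])@p["R"]; return (q[:,:2]/q[:,2:]*p["f"]+[p["cx"],p["cy"]]).astype(np.float32)
def sc(v):
    a=uv(v); return -cv2.remap(G,a[:,:1],a[:,1:],cv2.INTER_LINEAR).mean()
from scipy.optimize import differential_evolution as de
r=de(sc,[(420,520),(280,400),(-.8,.8)],seed=2,popsize=40); print("bin",r.x,r.fun)
c,s=np.cos(r.x[2]),np.sin(r.x[2]); print("handle",r.x[0]-45*c,r.x[1]-45*s)
im=cv2.resize(p["im"],(1600,1200),interpolation=cv2.INTER_CUBIC)
for a in uv(r.x): cv2.circle(im,tuple(np.int32(np.round(a*3.125+1))),1,(0,0,255),-1)
cv2.imwrite("pics/w8b.png",im[220:760,450:950])
E
```

```text
mTL [562.93 363.1 ]
mTR [534.19 250.09]
mBR [352.89 291.5 ]
hb [388.01 348.98]
hbL [389.82 356.76]
hbR [387.7  342.11]
ht [436.72 337.62]
lipR [533.12 277.32]
lipL [551.12 349.65]
lL [550.1  348.66]
lR [536.2 279.6]
bin [455.46 335.3   -0.23] -39.729736328125
handle 411.66775307121003 345.6720032245284
```

View pics/w8b.png

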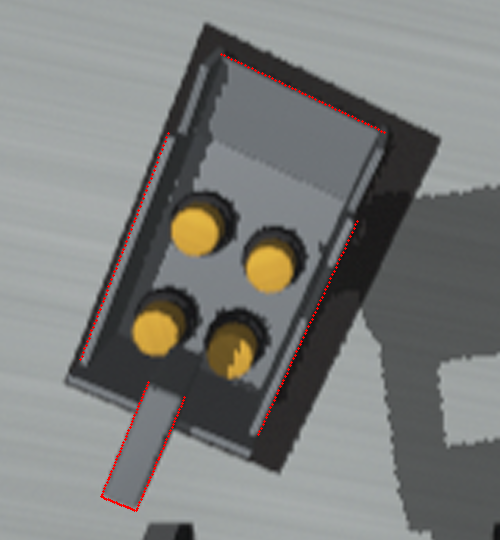

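The fit lies on the bin edges: bin at (455.5,335.3), yaw −0.23, handle at (411.7,345.7). Before gripping I dry-run the tilted pose over the gland bay with the empty gripper.

>>> {"op": "drive_tool", "data": {
  "commands": "0.02 -0.22 -0.06 0 0 0.145 60;0.02 -0.22 -0.06 0 0 0.145 60;0.02 -0.22 -0.06 0 0 0.145 60;0.02 -0.22 -0.06 0 0 0.145 60;0.02 -0.22 -0.06 0 0 0.145 60;0.02 -0.22 -0.06 0 0 0.145 60;0.02 -0.22 -0.06 0 0 0.145 60;0.02 -0.22 -0.06 0 0 0.145 60;0.02 -0.22 -0.06 0 0 0.145 60;0.02 -0.22 -0.06 0 0 0.145 60;0.02 -0.22 -0.06 0 0 0.145 60;0.02 -0.22 -0.06 0 0 0.145 60;0.02 -0.22 -0.06 0 0 0.145 60;0.02 -0.22 -0.06 0 0 0.145 60;0 0 0 0 0 0 60;0 0 0 0 0 0 60"
}}

```text
time_s: 39.57
eef_pos: [502.5, -26.0, 231.1]
ee_rot: [-0.0, 0.627, 0.779, -0.0]
force: [-0.1, 0.4, 1.4]
grip_width: 0.602
grip_force: 0.0
```

>>> {"op": "drive_tool", "data": {
  "commands": "0 0 0 0.152 0.034 0 60;0 0 0 0.152 0.034 0 60;0 0 0 0.152 0.034 0 60;0 0 0 0.152 0.034 0 60;0 0 0 0.152 0.034 0 60;0 0 0 0 0 0 60;0 0 0 0 0 0 60"
}}

```text
time_s: 40.15
eef_pos: [502.7, -25.2, 230.9]
ee_rot: [-0.235, 0.597, 0.744, 0.187]
force: [0.9, 1.4, -0.3]
grip_width: 0.601
grip_force: 0.0
```

```bash
python3 -c "
from h import *
np.set_printoptions(precision=3,suppress=True)
s=sense(); print(s['joints'],s['eef_pos'],s['ee_rot'],s['force']);print(q2R(s['ee_rot']))"
```

```text
[-0.5    0.432  1.491  0.446  1.643 -0.782] [502.673 -25.157 230.873] [-0.235  0.597  0.744  0.187] [ 0.925  1.376 -0.265]
[[-0.176  0.976 -0.125]
 [ 0.801  0.216  0.559]
 [ 0.572 -0.002 -0.82 ]]
```

>>> {"op": "drive_tool", "data": {
  "commands": "0 0 0 0.152 0.034 0 60;0 0 0 0.152 0.034 0 60;0 0 0 0.152 0.034 0 60;0 0 0 0.152 0.034 0 60;0 0 0 0.152 0.034 0 60;0 0 0 0.044 0.01 0 60;0 0 0 0 0 0 60;0 0 0 0 0 0 60"
}}

```text
time_s: 40.82
eef_pos: [502.7, -24.2, 231.7]
ee_rot: [-0.458, 0.506, 0.632, 0.366]
force: [-0.2, 0.2, -0.4]
grip_width: 0.602
grip_force: 0.0
```

```bash
python3 -c "
from h import *
np.set_printoptions(precision=3,suppress=True)
s=sense(); print(s['joints'],s['eef_pos'],s['ee_rot'],s['force']);print(q2R(s['ee_rot']))"
```

```text
[-0.611  0.671  1.443  0.792  2.027 -0.874] [502.716 -24.184 231.681] [-0.458  0.506  0.632  0.366] [-0.167  0.208 -0.392]
[[-0.068  0.976 -0.209]
 [ 0.304  0.22   0.927]
 [ 0.95  -0.001 -0.312]]
```

>>> {"op": "drive_tool", "data": {
  "commands": "0 0.1 0.05 -0.152 -0.034 0 60;-0.05 0.2 0.05 -0.152 -0.034 0 60;-0.05 0.2 0.05 -0.152 -0.034 0 60;-0.05 0.2 0 -0.152 -0.034 0 60;-0.05 0.2 0 -0.152 -0.034 0 60;-0.05 0.2 0 -0.152 -0.034 0 60;-0.05 0.2 0 -0.152 -0.034 0 60;-0.05 0.2 0 -0.152 -0.034 0 60;-0.05 0.2 0 -0.152 -0.034 0 60;-0.05 0.2 0 -0.152 -0.034 0 60;-0.05 0.2 0 -0.044 -0.01 0 60;-0.05 0.2 0 0 0 0.14 60;-0.05 0.2 0 0 0 0.14 60;-0.05 0.2 0 0 0 0.14 60;-0.05 0.2 0 0 0 0.14 60;-0.05 0.2 0 0 0 0.14 60;-0.05 0.2 0 0 0 0.14 60;-0.05 0.2 0 0 0 0.14 60;-0.05 0.2 0 0 0 0.14 60;-0.01 0 0 0 0 0.14 60"
}}

```text
time_s: 42.48
eef_pos: [410.5, 348.1, 248.5]
ee_rot: [0.003, 0.175, 0.985, 0.002]
force: [-0.1, 0.4, -0.1]
grip_width: 0.594
grip_force: 0.0
```

>>> {"op": "drive_tool", "data": {
  "commands": "0 0 0 0 0 0.14 60;0 0 0 0 0 0.026 60;0 0 0 0 0 0 60;0 0 0 0 0 0 60"
}}

```text
time_s: 42.82
eef_pos: [411.6, 345.1, 247.4]
ee_rot: [0.001, 0.117, 0.993, 0.001]
force: [0.7, 0.2, 0.5]
grip_width: 0.598
grip_force: 0.0
```

```bash
python3 -c "
from h import *
np.set_printoptions(precision=4,suppress=True)
s=sense(); print(s['joints'],s['eef_pos'],s['ee_rot'],s['force']);M=q2R(s['ee_rot']);print(M)
import scipy
H=np.array([411.7,345.7]);print('d',H-s['eef_pos'][:2])
psi=np.pi-.23
T=np.array([[np.cos(psi),np.sin(psi),0],[np.sin(psi),-np.cos(psi),0],[0,0,-1]])
print('rot units',R.from_matrix(T@M.T).as_rotvec()/(np.pi/4))
p=cam('wrist');cv2.imwrite('pics/w9.png',cv2.resize(p['pixels'],(800,600),interpolation=cv2.INTER_CUBIC))
for b in boxes_of(p,'bin_handle'): print(b, px2w(p,b['position'],120))"
```

```text
[ 0.4798  0.3389  1.4644 -0.0006  1.3354 -0.8569] [411.5839 345.1377 247.3765] [0.0014 0.1167 0.9932 0.0006] [0.7215 0.1928 0.5458]
[[-0.9728  0.2317  0.0028]
 [ 0.2318  0.9728  0.0008]
 [-0.0026  0.0014 -1.    ]]
d [0.1161 0.5623]
rot units [-0.001   0.0036  0.0049]
{'position': [253.6, 206.9], 'confidence': 0.94} [430.0167 341.0871 120.    ]
{'position': [223.4, 16.9], 'confidence': 0.77} [273.1166 354.7144 120.    ]
```

View pics/w9.png

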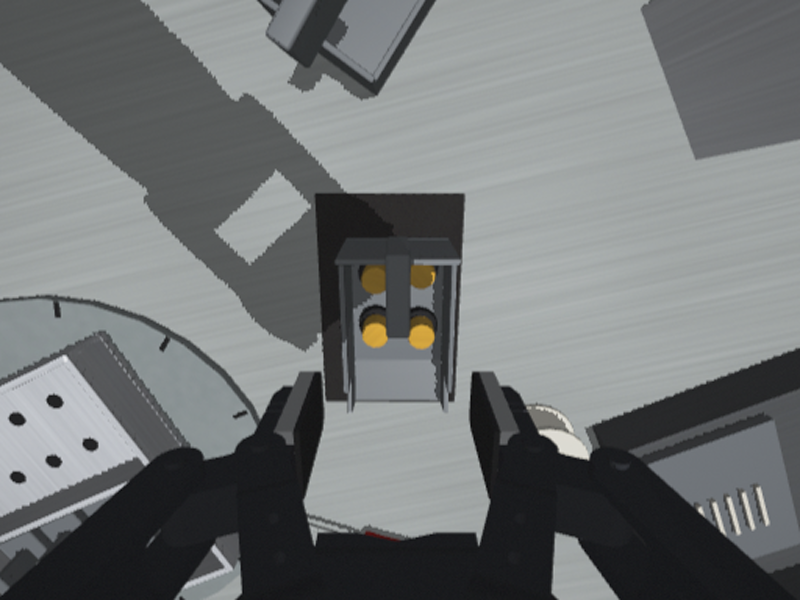

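>>> {"op": "drive_tool", "data": {
  "commands": "0 0.005 -0.2 0 0.003 0.005 60;0 0 -0.2 0 0 0 60;0 0 -0.2 0 0 0 60;0 0 -0.2 0 0 0 60;0 0 -0.2 0 0 0 60;0 0 -0.2 0 0 0 60;0 0 -0.15 0 0 0 60;0 0 -0.06 0 0 0 60;0 0 0 0 0 0 60;0 0 0 0 0 0 0;0 0 0 0 0 0 0;0 0 0 0 0 0 0;0 0 0 0 0 0 0;0 0 0 0 0 0 0;0 0 0 0 0 0 0",
  "force": 100
}}

```text
time_s: 44.17
eef_pos: [412.1, 345.9, 106.4]
ee_rot: [-0.0, 0.114, 0.994, 0.001]
force: [-0.8, 1.1, 6.2]
grip_width: 0.149
grip_force: 98.0
```

>>> {"op": "drive_tool", "data": {
  "commands": "0 0 0.05 0 0 0 0;0 0 0.1 0 0 0 0;0 0 0.15 0 0 0 0;0 0 0.2 0 0 0 0;0 0 0.2 0 0 0 0;0 0 0.2 0 0 0 0;0 0 0.1 0 0 0 0;0 0 0 0 0 0 0;0 0 0 0 0 0 0"
}}

```text
time_s: 44.92
eef_pos: [411.4, 345.3, 204.9]
ee_rot: [-0.001, 0.114, 0.994, -0.0]
force: [-0.5, -0.9, -3.9]
grip_width: 0.145
grip_force: 97.6
```

>>> {"op": "drive_tool", "data": {
  "commands": "0.036 -0.127 0 0 0 -0.089 0;0.036 -0.127 0 0 0 -0.089 0;0.036 -0.127 0 0 0 -0.089 0;0.036 -0.127 0 0 0 -0.089 0;0.036 -0.127 0 0 0 -0.089 0;0.036 -0.127 0 0 0 -0.089 0;0.036 -0.127 0 0 0 -0.089 0;0.036 -0.127 0 0 0 -0.089 0;0.036 -0.127 0 0 0 -0.089 0;0.036 -0.127 0 0 0 -0.089 0;0.036 -0.127 0 0 0 -0.089 0;0.036 -0.127 0 0 0 -0.089 0;0.036 -0.127 0 0 0 -0.089 0;0.036 -0.127 0 0 0 -0.089 0;0.036 -0.127 0 0 0 -0.089 0;0.036 -0.127 0 0 0 -0.089 0;0 0 0 0 0 0 0;0 0 0 0 0 0 0"
}}

```text
time_s: 46.42
eef_pos: [468.8, 142.1, 204.2]
ee_rot: [-0.002, 0.623, 0.782, -0.0]
force: [-0.1, 0.1, -2.6]
grip_width: 0.149
grip_force: 97.8
```

```bash
python3 - <<'E'
from h import *
np.set_printoptions(precision=3,suppress=True)
s=sense(); print(s["joints"],s["eef_pos"],s["ee_rot"])
pos=s["eef_pos"]; u=np.array([-.216,.976,0]); L=np.array([498,10.2,0]); x=pos.copy()
p=cam("top"); cv2.imwrite("pics/t3.png",cv2.resize(p["pixels"][110:260,110:310],None,fx=4,fy=4,interpolation=cv2.INTER_CUBIC))
for k in range(1,19):
    th=np.radians(4*k); lz=112-47*k/18
    T=L+u*(135*np.cos(th)-93*np.sin(th)); T[2]=lz+135*np.sin(th)+93*np.cos(th)-1
    d=np.round((T-x)/100,3); x+=d*100; print(*[f"{a:g}" for a in d],end=" 0.087 0.019 0 0;")
E
```

```text
[ 0.053  0.278  1.665  0.003  1.202 -0.173] [468.776 142.061 204.164] [-0.002  0.623  0.782 -0.   ]
0.015 -0.068 0.064 0.087 0.019 0 0;0.016 -0.072 0.061 0.087 0.019 0 0;0.018 -0.079 0.055 0.087 0.019 0 0;0.018 -0.083 0.05 0.087 0.019 0 0;0.02 -0.089 0.043 0.087 0.019 0 0;0.021 -0.093 0.037 0.087 0.019 0 0;0.021 -0.097 0.031 0.087 0.019 0 0;0.022 -0.101 0.023 0.087 0.019 0 0;0.023 -0.104 0.015 0.087 0.019 0 0;0.024 -0.107 0.008 0.087 0.019 0 0;0.024 -0.108 0.001 0.087 0.019 0 0;0.024 -0.11 -0.007 0.087 0.019 0 0;0.025 -0.112 -0.016 0.087 0.019 0 0;0.025 -0.111 -0.023 0.087 0.019 0 0;0.024 -0.112 -0.031 0.087 0.019 0 0;0.025 -0.111 -0.039 0.087 0.019 0 0;0.024 -0.11 -0.047 0.087 0.019 0 0;0.024 -0.108 -0.055 0.087 0.019 0 0;
```

View pics/t3.png

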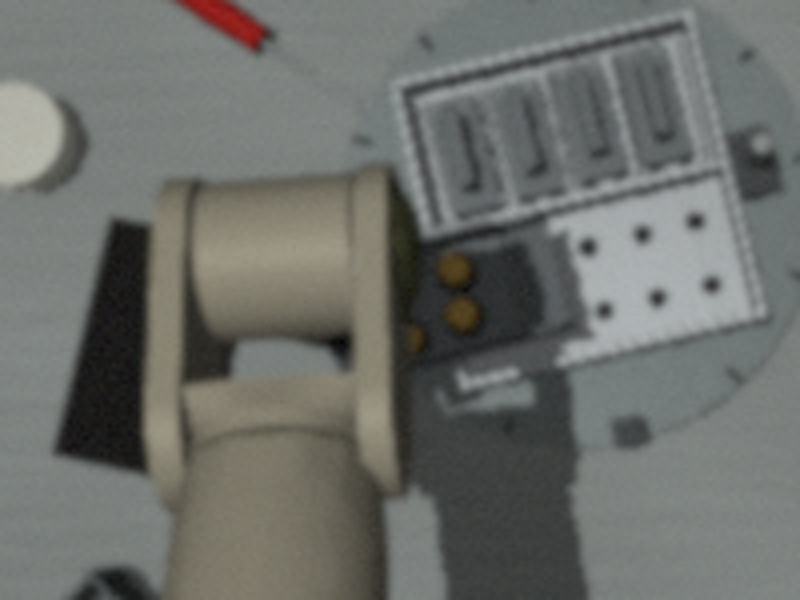

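The top crop shows the bin aligned with the perforated bay, its lip at about (570,290) inside the bay, and the modules still in place. I tip it.

>>> {"op": "drive_tool", "data": {
  "commands": "0.015 -0.068 0.064 0.087 0.019 0 0;0.016 -0.072 0.061 0.087 0.019 0 0;0.018 -0.079 0.055 0.087 0.019 0 0;0.018 -0.083 0.05 0.087 0.019 0 0;0.02 -0.089 0.043 0.087 0.019 0 0;0.021 -0.093 0.037 0.087 0.019 0 0;0.021 -0.097 0.031 0.087 0.019 0 0;0.022 -0.101 0.023 0.087 0.019 0 0;0.023 -0.104 0.015 0.087 0.019 0 0;0.024 -0.107 0.008 0.087 0.019 0 0;0.024 -0.108 0.001 0.087 0.019 0 0;0.024 -0.11 -0.007 0.087 0.019 0 0;0.025 -0.112 -0.016 0.087 0.019 0 0;0.025 -0.111 -0.023 0.087 0.019 0 0;0.024 -0.112 -0.031 0.087 0.019 0 0;0.025 -0.111 -0.039 0.087 0.019 0 0;0.024 -0.11 -0.047 0.087 0.019 0 0;0.024 -0.108 -0.055 0.087 0.019 0 0;0 0 0 0 0 0 0;0 0 0 0 0 0 0"
}}

```text
time_s: 48.13
eef_pos: [508.6, -34.9, 221.3]
ee_rot: [-0.458, 0.504, 0.632, 0.371]
force: [-0.4, -0.7, -2.0]
grip_width: 0.152
grip_force: 98.3
```

>>> {"op": "drive_tool", "data": {
  "commands": "0 0 0 0 0 0 0;0 0 0 0 0 0 0;0 0 0 0 0 0 0;0 0 0 0 0 0 0;0 0 0 0 0 0 0;0 0 0 0 0 0 0;0 0 0 0 0 0 0;0 0 0 0 0 0 0"
}}

```text
time_s: 48.8
eef_pos: [508.5, -35.2, 222.3]
ee_rot: [-0.457, 0.503, 0.632, 0.372]
force: [-0.4, 0.1, -0.7]
grip_width: 0.153
grip_force: 98.3
```

```bash
python3 - <<'E'
from h import *
np.set_printoptions(precision=3,suppress=True)
s=sense(); print(s["joints"],s["eef_pos"],s["ee_rot"],s["force"]); print(q2R(s["ee_rot"]))
A=cam("wrist")["pixels"];p=cam("top");B=p["pixels"][110:260,150:350]
for q in [p]:
  for b in boxes_of(q,"gland0"): print(b["position"],b["confidence"],px2w(q,b["position"],35)[:2])
cv2.imwrite("pics/m1.png",np.hstack([cv2.resize(A,(400,300)),cv2.resize(B,(400,300),interpolation=cv2.INTER_CUBIC)]))
E
```

```text
[-0.623  0.703  1.418  0.791  2.031 -0.891] [508.516 -35.208 222.34 ] [-0.457  0.503  0.632  0.372] [-0.374  0.09  -0.69 ]
[[-0.075  0.976 -0.204]
 [ 0.296  0.217  0.93 ]
 [ 0.952  0.009 -0.305]]
[274.4, 181.0] 0.6 [496.286 -60.927]
[249.9, 139.6] 0.47 [624.862  10.062]
```

View pics/m1.png

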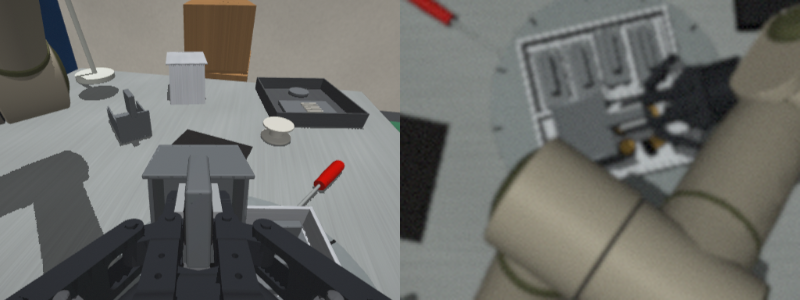

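>>> {"op": "drive_tool", "data": {
  "commands": "0 0 0.03 0.04 0.009 0 0;0 0 -0.03 -0.04 -0.009 0 0;0 0 0.03 0.04 0.009 0 0;0 0 0.1 0 0 0 0;0 0 0.2 0 0 0 0;0 0 0.2 0 0 0 0;0 0 0.2 0 0 0 0;0 0 0.2 0 0 0 0;0 0 0.2 0 0 0 0;0 0 0 0 0 0 0;0 0 0 0 0 0 0"
}}

```text
time_s: 49.87
eef_pos: [508.4, -35.2, 335.8]
ee_rot: [-0.467, 0.497, 0.625, 0.38]
force: [1.4, 0.4, -2.8]
grip_width: 0.151
grip_force: 98.2
```

```bash
python3 - <<'E'
from h import *
np.set_printoptions(precision=3,suppress=True)
s=sense(); print(s["eef_pos"],s["force"])
q=cam("side");A=q["pixels"];p=cam("top");B=p["pixels"][130:220,190:310]
for c in (p,q):
  for b in boxes_of(c,"gland0"): print(b["position"],b["confidence"],px2w(c,b["position"],35)[:2])
cv2.imwrite("pics/m2.png",np.hstack([cv2.resize(A[130:280,130:330],(400,300),interpolation=cv2.INTER_CUBIC),cv2.resize(B,(400,300),interpolation=cv2.INTER_CUBIC)]))
E
```

```text
[508.391 -35.183 335.752] [ 1.376  0.368 -2.839]
[277.5, 181.0] 0.56 [496.04 -70.25]
[218.1, 145.0] 0.35 [ 909.447 -167.799]
```

View pics/m2.png

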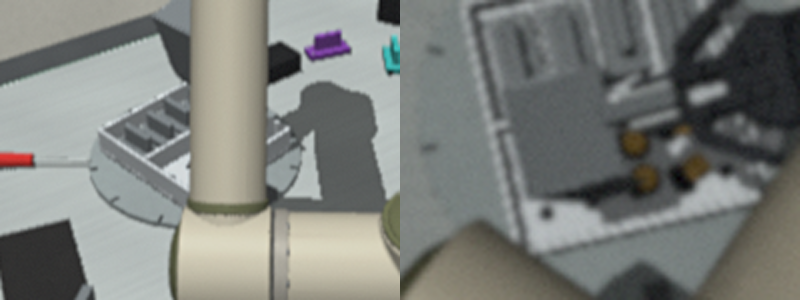

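>>> {"op": "drive_tool", "data": {
  "commands": "-0.033 0.148 -0.08 -0.133 -0.0295 0 0;-0.033 0.148 -0.08 -0.133 -0.0295 0 0;-0.033 0.148 -0.08 -0.133 -0.0295 0 0;-0.033 0.148 -0.08 -0.133 -0.0295 0 0;-0.033 0.148 -0.08 -0.133 -0.0295 0 0;-0.033 0.148 -0.08 -0.133 -0.0295 0 0;-0.033 0.148 -0.08 -0.133 -0.0295 0 0;-0.033 0.148 -0.08 -0.133 -0.0295 0 0;-0.033 0.148 -0.08 -0.133 -0.0295 0 0;-0.033 0.148 -0.08 -0.133 -0.0295 0 0;-0.033 0.148 -0.08 -0.133 -0.0295 0 0;-0.033 0.148 -0.08 -0.133 -0.0295 0 0;0 0 0 0 0 0 0;0 0 0 0 0 0 0"
}}

```text
time_s: 51.23
eef_pos: [467.8, 143.9, 238.3]
ee_rot: [-0.004, 0.621, 0.784, 0.003]
force: [0.5, -0.1, -2.9]
grip_width: 0.151
grip_force: 98.0
```

```bash
cat > tgt.py <<'E'
from h import *
np.set_printoptions(precision=4,suppress=True)
s=sense(); M=q2R(s["ee_rot"]); psi=np.pi-.23
T=np.array([[np.cos(psi),np.sin(psi),0],[np.sin(psi),-np.cos(psi),0],[0,0,-1]])
print(s["eef_pos"],s["force"],"d",np.array([412,345.8,106.4])-s["eef_pos"],"rot units",R.from_matrix(T@M.T).as_rotvec()/(np.pi/4),M[:,2])
E
python3 tgt.py; python3 - <<'E'
from h import *
p=cam("top");B=p["pixels"][130:220,190:310]
for b in boxes_of(p,"gland0"): print(b["position"],b["confidence"],px2w(p,b["position"],35)[:2])
cv2.imwrite("pics/m3.png",cv2.resize(B,(720,540),interpolation=cv2.INTER_CUBIC))
E
```

```text
[467.8489 143.8972 238.3484] [ 0.4879 -0.1049 -2.9323] d [ -55.8489  201.9028 -131.9484] rot units [-0.0103 -0.0106  1.4135] [-0.0027  0.0107 -0.9999]
[260.5, 171.3] 0.55 [526.83799403 -19.806741  ]
[277.2, 181.3] 0.5 [495.15588805 -69.32217129]
```

View pics/m3.png

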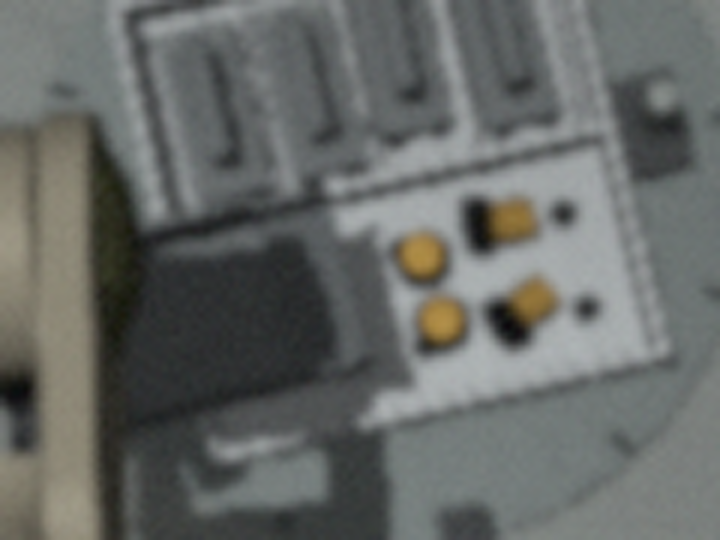

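All four glands are in the perforated bay, two standing at (422,255) and (442,320) and two lying at (510,220) and (535,300). The bin is empty, so I take it back to the mat.

>>> {"op": "drive_tool", "data": {
  "commands": "-0.035 0.126 -0.02 -0.0103 -0.0106 0.088 0;-0.035 0.126 -0.02 0 0 0.088 0;-0.035 0.126 -0.02 0 0 0.088 0;-0.035 0.126 -0.02 0 0 0.088 0;-0.035 0.126 -0.02 0 0 0.088 0;-0.035 0.126 -0.02 0 0 0.088 0;-0.035 0.126 -0.02 0 0 0.088 0;-0.035 0.126 -0.02 0 0 0.088 0;-0.035 0.126 -0.02 0 0 0.088 0;-0.035 0.126 -0.02 0 0 0.088 0;-0.035 0.126 -0.04 0 0 0.088 0;-0.035 0.126 -0.04 0 0 0.088 0;-0.035 0.126 -0.06 0 0 0.088 0;-0.035 0.126 -0.06 0 0 0.088 0;-0.035 0.126 -0.06 0 0 0.088 0;-0.035 0.126 -0.06 0 0 0.088 0;0 0 -0.1 0 0 0 0;0 0 -0.1 0 0 0 0;0 0 0 0 0 0 0;0 0 0 0 0 0 0"
}}

```text
time_s: 53.0
eef_pos: [413.3, 342.9, 166.7]
ee_rot: [0.0, 0.12, 0.993, 0.004]
force: [-0.5, 1.0, -1.4]
grip_width: 0.149
grip_force: 97.9
```

```bash
python3 tgt.py
```

```text
[413.257  342.8802 166.7175] [-0.527   0.9833 -1.3813] d [ -1.257    2.9198 -60.3175] rot units [-0.0097  0.0012  0.0134] [ 0.001   0.0076 -1.    ]
```

>>> {"op": "drive_tool", "data": {
  "commands": "-0.012 0.029 -0.1 -0.01 0 0.013 0;0 0 -0.15 0 0 0 0;0 0 -0.15 0 0 0 0;0 0 -0.1 0 0 0 0;0 0 -0.05 0 0 0 0;0 0 -0.03 0 0 0 0;0 0 0 0 0 0 0;0 0 0 0 0 0 0"
}}

```text
time_s: 53.67
eef_pos: [412.0, 347.0, 109.8]
ee_rot: [0.002, 0.114, 0.994, 0.001]
force: [0.8, -0.8, -0.9]
grip_width: 0.148
grip_force: 98.1
```

```bash
python3 tgt.py
```

```text
[412.026  347.0168 109.8019] [ 0.8474 -0.8363 -0.9398] d [-0.026  -1.2168 -3.4019] rot units [-0.0011  0.0043 -0.003 ] [ 0.0034  0.0008 -1.    ]
```

Lower the last 3 mm, release gently, and lift.

>>> {"op": "drive_tool", "data": {
  "commands": "0 -0.01 -0.015 0 0.004 0 0;0 0 -0.015 0 0 0 0;0 0 -0.005 0 0 0 0;0 0 0 0 0 0 0;0 0 0 0 0 0 10;0 0 0 0 0 0 15;0 0 0 0 0 0 20;0 0 0 0 0 0 30;0 0 0 0 0 0 45;0 0 0 0 0 0 60;0 0 0 0 0 0 60;0 0 0.1 0 0 0 60;0 0 0.2 0 0 0 60;0 0 0.3 0 0 0 60;0 0 0.3 0 0 0 60;0 0 0.3 0 0 0 60;0 0 0.3 0 0 0 60;0 0 0.3 0 0 0 60;0 0 0 0 0 0 60;0 0 0 0 0 0 60",
  "force": 40
}}

```text
time_s: 55.33
eef_pos: [411.9, 346.0, 287.7]
ee_rot: [0.001, 0.114, 0.994, 0.001]
force: [0.4, 1.1, -1.1]
grip_width: 0.598
grip_force: 0.0
```

```bash
python3 - <<'E'
from h import *
A=cam("wrist")["pixels"];p=cam("top");B=p["pixels"][100:280,100:400]
cv2.imwrite("pics/m4.png",np.hstack([cv2.resize(A,(400,300)),cv2.resize(B,(400,240),interpolation=cv2.INTER_CUBIC)[:, :] if 0 else cv2.copyMakeBorder(cv2.resize(B,(400,240),interpolation=cv2.INTER_CUBIC),0,60,0,0,cv2.BORDER_CONSTANT)]))
E
```

```text
(no output)
```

View pics/m4.png

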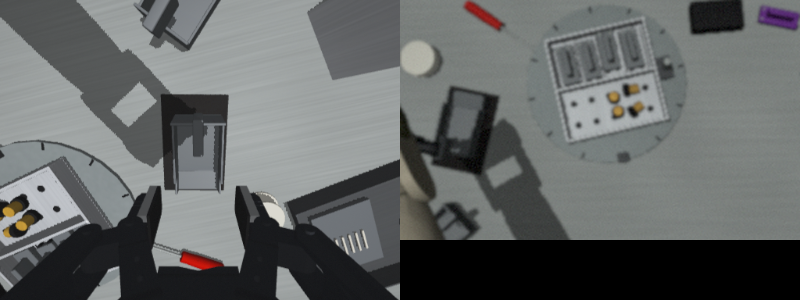

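The pictures show the bin empty and upright on its mat, four modules in the lined bay, four glands in the perforated bay at the lug, and the bystanders where they were. I hand in the job.

```bash
python3 -c "
from rig import *
print(finish_job())"
```

```text
the job is handed in; nothing more can be done
None
```

The job is done and handed in at about 55 s of the 208 s: all four modules lie flat in the module bay, the tray is turned on half a turn so the gland bay is at the lug with all four glands in it, and the empty bin stands upright on its mat; the hand-in returned no verdict.

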